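# Temperature check and dispatch of sealed food boxes

### The job

Turn the binder's green-tabbed leaf over the rings so that its green face shows. Then take the thermometer wand from its cup and, in the order red, yellow, blue, point it straight down at the label of each box that is there, about 5 cm above it, holding it still for two seconds at each, and stand the wand back in its cup. After that set every box flat and right side up in the aluminium dispatch tray, and last turn the purple-tabbed leaf over as well; leave the other things on the counter where they are.

Things in the scene. Friction and masses are not known exactly. Their poses are not given: they have to be found in the camera images.
- binder: blue ring binder lying open and fixed to the counter, cover 190 x 250 mm; origin under its middle. The ring axis runs along its x, 40 mm above its underside; page blocks lie on both sides (-y and +y), tops 32 mm up. Two stiff leaves turn about the ring axis from the -y side over the top to the +y side.
- leaf_a (a joint): upper leaf (white front, green back, green tab), stiff board 170 mm along the rings, 122 mm from ring axis to free edge, 3 mm thick: angle 0 = lying on the -y side with the white face up, 1.57 = upright, 3.14 = lying on the +y side with the green face up. It swings freely and falls under its own weight (80 g, damped) to whichever side it leans.
- leaf_a_tab (a point): grip point on the green tab of the upper leaf: the tab is 26 mm wide along the ring axis, 7 mm thick, sticks out 43 mm from the leaf's free edge beyond the cover, with air under it; the point lies at mid-width and mid-thickness, 13 mm short of its end and 152 mm from the ring axis, 44 mm towards the binder's -x from its middle. Can be pinched from above across its width, and pivots between the fingers as the leaf turns
- leaf_b (a joint): lower leaf (cream front, purple back, purple tab), same size and behaviour: angle -0.05 = lying on the -y side under the upper leaf, 3.09 = lying on the +y side, purple face up
- leaf_b_tab (a point): grip point on the purple tab of the lower leaf, the same tab, but 44 mm towards the binder's +x
- wand: thermometer wand, 200 mm long, 120 g: black round nose 26 mm wide (lowest 72 mm) and grey 26 x 26 mm square grip above; origin at the nose's flat end, z along the wand towards the grip's top, x and y square to the grip's faces. It measures along -z, out of the nose. Starts standing in its cup
- wand_grip (a point): on the wand's axis in the grey grip, 172 mm from the nose end and 28 mm below the top
- cup: white round cup fixed to the counter, outside 58 mm, inside 48 mm wide, 100 mm high, floor 5 mm thick, on a 84 mm steel foot disc; origin under its middle
- tray: aluminium dispatch tray fixed to the counter, 290 (its x) x 125 (its y) mm outside, walls 5 mm thick and 20 mm high, floor 5 mm thick; origin under its middle. Room for three boxes side by side along x, each with its length along y
- red_center (a point): centre of the sealed box with the red lid: 80 (x) x 46 (y) x 45 mm high, 130 g; z up (may be absent)
- red_label (a point): centre of the white label with a dark ring on top of the red lid, 45 mm above the box's underside
- yellow_center (a point): centre of the sealed box with the yellow lid: 80 (x) x 46 (y) x 45 mm high, 130 g; z up (may be absent)
- yellow_label (a point): centre of the white label with a dark ring on top of the yellow lid, 45 mm above the box's underside
- blue_center (a point): centre of the sealed box with the blue lid: 80 (x) x 46 (y) x 45 mm high, 130 g; z up (may be absent)
- blue_label (a point): centre of the white label with a dark ring on top of the blue lid, 45 mm above the box's underside
- pot: white ceramic sauce pot, 52 mm wide, 46 high (bystander; origin under its middle)
- sprayer: clear trigger spray bottle, 76 mm wide, 215 high (bystander; origin under its middle)
- squeeze: yellow squeeze bottle, red cap, 56 mm wide, 150 high (bystander; origin under its middle)
- skewer_tub: clear tub of wooden skewers, 100 x 80 mm, 130 high (bystander; origin under its middle)
- spatula: spatula lying on the counter (bystander)
Mind the look-alikes: they are no part of the job. Leave any pink look-alike of the part that bears yellow_center alone.

How it is judged:
On the way, in this order (a step that is already met when the one before it is completed fails the run):
1. the green-tabbed leaf lies turned over (the purple one does not) (value of joint leaf_a above 3 rad and value of joint leaf_b below 0.5 rad), for 0.2 s.
2. the wand, square to it within 15 degrees, is kept aimed at the red box's label (within 15 mm) from 25 to 90 mm above it for one second (x of red_label in the frame of wand between -0.015 and 0.015 m and y of red_label in the frame of wand between -0.015 and 0.015 m and z of red_label in the frame of wand between -0.09 and -0.025 m and angle between the z axis of wand and the z axis of red_label, either way round below 0.26 rad), for 1 s.
3. the wand, square to it within 15 degrees, is kept aimed at the yellow box's label (within 15 mm) from 25 to 90 mm above it for one second (x of yellow_label in the frame of wand between -0.015 and 0.015 m and y of yellow_label in the frame of wand between -0.015 and 0.015 m and z of yellow_label in the frame of wand between -0.09 and -0.025 m and angle between the z axis of wand and the z axis of yellow_label, either way round below 0.26 rad), for 1 s.
4. the wand, square to it within 15 degrees, is kept aimed at the blue box's label (within 15 mm) from 25 to 90 mm above it for one second (x of blue_label in the frame of wand between -0.015 and 0.015 m and y of blue_label in the frame of wand between -0.015 and 0.015 m and z of blue_label in the frame of wand between -0.09 and -0.025 m and angle between the z axis of wand and the z axis of blue_label, either way round below 0.26 rad), for 1 s.
5. the wand stands in its cup, released (horizontal distance between wand and cup below 0.025 m and z of wand in the frame of cup below 0.015 m and angle between wand's own z axis and vertical below 0.3 rad and linear speed of wand below 0.03 m/s and contact force between the fingers and wand below 0.1 N), for 0.2 s.
6. all boxes lie flat in the dispatch tray, the purple-tabbed leaf not yet turned (x of red_center in the frame of tray between -0.14 and 0.14 m and y of red_center in the frame of tray between -0.0575 and 0.0575 m and z of each of red_center, yellow_center, blue_center in the frame of tray below 0.033 m and angle between each of red_center, yellow_center, blue_center's own z axis and vertical below 0.1 rad and x of yellow_center in the frame of tray between -0.14 and 0.14 m and y of yellow_center in the frame of tray between -0.0575 and 0.0575 m and x of blue_center in the frame of tray between -0.14 and 0.14 m and y of blue_center in the frame of tray between -0.0575 and 0.0575 m and value of joint leaf_b below 0.5 rad), for 0.5 s.
7. the purple-tabbed leaf lies turned over (value of joint leaf_b above 2.98 rad), for 0.2 s.
At the end, for the whole second after the job is handed in: Both leaves turned over (green above 3.0 rad, purple above 2.98); wand released in its cup (nose under 15 mm above the cup's underside, within 25 mm of its axis, tilt under 0.3 rad); every box present flat on the tray's floor, right side up (tilt under 0.1 rad), at rest, released (all of step 5 and value of joint leaf_a above 3 rad and value of joint leaf_b above 2.98 rad and x of red_center in the frame of tray between -0.14 and 0.14 m and y of red_center in the frame of tray between -0.0575 and 0.0575 m and z of each of red_center, yellow_center, blue_center in the frame of tray below 0.033 m and angle between each of red_center, yellow_center, blue_center's own z axis and vertical below 0.1 rad and x of yellow_center in the frame of tray between -0.14 and 0.14 m and y of yellow_center in the frame of tray between -0.0575 and 0.0575 m and x of blue_center in the frame of tray between -0.14 and 0.14 m and y of blue_center in the frame of tray between -0.0575 and 0.0575 m); the robot touches nothing.
It fails at once if a bystander is pushed more than 5 cm (distance of any of pot, sprayer, squeeze, skewer_tub, spatula from where it was at the start of the episode above 0.05 m).
Of box_red, box_yellow, box_blue only 2 to 3 are there at a start; the rules pass over those that are not, and their reading is None.
At some moment in a run one of box_red, box_yellow, box_blue may be knocked a few centimetres aside while the robot is not near it.
It also fails if it takes over 200 s, if anything falls off the work surface, if the arm or the gripper's body presses on something with over 40 N, if the wrist force passes 120 N, or if a joint passes its speed limit or range.

### The arm

A 7-joint arm with a two-finger parallel gripper is mounted at the origin on the work surface. World frame = base frame: x ahead of the robot, y to its left, z up, the work surface at z = 0. Lengths are in m, angles in rad, forces in N, time in s.
With the tool pointing down it reaches from about 0.425 to 0.875 m from the base axis. Payload 4.7 kg.
Tool frame: the origin (TCP) lies on the mounting face of the last link; the fingertips stand 182 mm ahead of it and the grasp point (between the pads) lies 164 mm ahead of it; z points along the fingers, y is the direction in which the jaws open and shut (so a half turn about z gives the same grasp; the last joint's range is limited). The gripper opens to 87 mm and grips with 3 to 60 N. Pads are 19 mm wide; open, the fingers measure 117 mm over their backs; the gripper's body (75 mm by 190 mm) begins 51 mm behind the grasp point.
Start: joints at [1.259, 0.321, -0.07, 1.45, 0.023, 1.371, -0.057], TCP at [0.208, -0.616, 0.405] pointing down, gripper open.
Joint ranges: [-2.86, 2.86], [-0.3, 2.09], [-1.38, 1.24], [0.06, 2.45], [-1.56, 4.7], [0.09, 2.05], [-2.69, 2.69]. Speed limits (rad/s): [2.57, 2.57, 3.14, 3.14, 3.14, 3.14, 3.14].

### API

Orientations are given as a rotation vector (axis times angle).
In Python, from bench import ctrl gives the robot as it stands. The module is installed in compiled form; this text tells all that it offers.
- The arm moves only by the tool play_rows, never from a script. Its argument "targets" is text: rows parted by semicolons, each of 7 numbers parted by spaces: the shift along the tool's x, y, z in cm, then the turn, a rotation vector about the tool's x, y, z in rad, then the opening, from -1 (shut) to 1 (fully open). In form: x y z ax ay az grip; .... A call has 1 to 20 rows; each row shifts and turns the pose as measured when the row begins, along the tool's axes as they then stand; what a row does not reach is not made up. A row lasts 1/8 s, in which the tool goes at most 62.5 mm and 10.7 degrees, less where a joint would pass 70% of its speed; a pose out of reach is approached as far as the arm can. A call is refused whole if a number of a shift passes 6.25 or a number of a turn 0.188, either way. A call with a gripper value outside its range is refused whole. The fingers move at their own pace and stop on an object; "newtons" is the grip in N (left out, the last holds). Time passes only in rows, so rows that do not move let the fingers close. It gives the time, the measured TCP pose, the force and the opening at its end, in the units of the state.
- ctrl.get_state(): the state, without advancing time (a new reading comes with each control period).
- ctrl.get_image(name): name is "scene" or "side" or "wrist"; returns a dict with "pixels" (384x512x3 uint8, blue, green, red), "depth" (384x512 float32, m along the optical axis (not along the pixel's ray), 0 where there is no reading), "intrinsics" (3x3 intrinsics, pixels), "k1" (the pictures are not rectified: a ray, as slopes to the right and down, at radius r is drawn at 1 + k1 r^2 times it, then the intrinsics apply), "R" (3x3) and "t" (3): a world point X has camera coordinates R X + t. Camera axes: x right, y down, z forward; pixel columns grow to the right and rows downward; lengths in m; the calibration is good to about 2 mm. A picture is of the moment at which its call begins.
- ctrl.close_job(): hands the job in, once; it reports no verdict.
The state is a dict: "time": time; "joint_positions": joint angles; "qd": joint speeds; "joint_torque": joint torques, N m; "position": TCP position; "tool_rot": TCP orientation; "ft_force": force on the tool from outside, world axes, zero at the start; "torque": the same for the moment, N m; "grip_width": opening from 0.0 (shut) to 1.0 (fully open).
Only numpy, scipy, OpenCV 4.12 (cv2) and the standard library are available. Lean on these libraries where they do the work, as an engineer would, in place of code of your own. Each camera call takes 0.05 s, during which the arm holds its last target.

## Working session

There is one attempt and no reset: what is moved stays moved. The work goes in short steps, Python scripts to look and compute and a tool call to move; the robot and the scene stay as the last step left them, time stands still between calls to the robot, and variables do not carry over. Pictures are saved under pics/ and viewed, and the job is handed in when it is done.

Besides the shell and the picture viewer there is one more tool, called after "Call:" as a command line: name --argument value ..., lists and objects as JSON in quotes. play_rows: Moves the arm, as the interface text tells. Its arguments: {"type":"object","properties":{"targets":{"type":"string"},"newtons":{"type":"number"}},"required":["targets"]}

```bash
mkdir -p pics; cat > h.py <<'E'
import numpy as np, cv2
from bench import ctrl
from scipy.spatial.transform import Rotation as Ro
def grab(n,tag):
    im=ctrl.get_image(n); cv2.imwrite(f'pics/{tag}.png',im['pixels']); np.savez(f'{tag}.npz',**{k:np.asarray(v) for k,v in im.items()}); return im
def load(tag): return dict(np.load(f'{tag}.npz'))
def ray(im,u,v):
    K=im['intrinsics'];k1=float(im['k1']);xd=(u-K[0,2])/K[0,0];yd=(v-K[1,2])/K[1,1]
    x,y=xd,yd
    for _ in range(30):
        s=1+k1*(x*x+y*y); x,y=xd/s,yd/s
    R,t=im['R'],im['t']; return -R.T@t, R.T@np.array([x,y,1.])
def onplane(im,u,v,z):
    o,d=ray(im,u,v); return o+d*(z-o[2])/d[2]
def bydepth(im,u,v):
    o,d=ray(im,u,v); return o+d*im['depth'][int(round(v)),int(round(u))]
def proj(im,X):
    c=im['R']@np.asarray(X)+im['t'];x,y=c[0]/c[2],c[1]/c[2];s=1+float(im['k1'])*(x*x+y*y);K=im['intrinsics']
    return K[0,0]*x*s+K[0,2],K[1,1]*y*s+K[1,2]
def tri(im1,p1,im2,p2):
    o1,d1=ray(im1,*p1);o2,d2=ray(im2,*p2)
    A=np.stack([d1,-d2],1);s=np.linalg.lstsq(A,o2-o1,rcond=None)[0]
    a=o1+d1*s[0];b=o2+d2*s[1]; return (a+b)/2,np.linalg.norm(a-b)
E
python3 - <<'E'
from h import *
s=ctrl.get_state(); print(s)
for n in ['scene','side','wrist']:
    im=grab(n,n+'0'); print(n,im['intrinsics'].tolist(),im['k1'],(-im['R'].T@im['t']).round(3),im['R'].round(2).tolist())
E
```

```text
{'time': 0.0, 'joint_positions': array([ 1.25907821,  0.32182616, -0.07009259,  1.45171234,  0.02259069,
        1.37075673, -0.05690377]), 'qd': array([ 0.00182679, -0.0013277 ,  0.00023404, -0.0010318 , -0.00158809,
        0.00054654, -0.00163651]), 'joint_torque': array([ 7.27543738e-04, -4.91284096e+01, -4.03586207e-01, -3.12532425e+01,
       -6.39189966e-02,  4.38356667e-02,  1.68796796e-04]), 'position': array([ 0.20796315, -0.61561284,  0.40364042]), 'tool_rot': array([-3.09813900e+00, -5.09280613e-01,  6.21323531e-04]), 'ft_force': array([ 0.43407221, -0.73291   , -0.27964656]), 'torque': array([-0.02628223, -0.01247586,  0.02910929]), 'grip_width': 0.9966781128234727}
scene [[409.6136367971257, 0.0, 254.16434868654355], [0.0, 409.6136367971257, 198.95313647173074], [0.0, 0.0, 1.0]] -0.08572266606129687 [1.089 0.369 0.862] [[-0.58, 0.81, 0.0], [0.57, 0.41, -0.71], [-0.58, -0.41, -0.7]]
side [[499.18329354641327, 0.0, 254.3513873939304], [0.0, 499.18329354641327, 186.84580588795026], [0.0, 0.0, 1.0]] -0.06940968741573726 [ 0.338 -1.374  0.964] [[0.99, -0.13, -0.01], [-0.08, -0.53, -0.85], [0.1, 0.84, -0.53]]
wrist [[289.5989061669672, 0.0, 262.2208069944804], [0.0, 289.5989061669672, 196.08023437937084], [0.0, 0.0, 1.0]] -0.015756181545644316 [ 0.281 -0.589  0.383] [[0.32, -0.95, -0.0], [-0.91, -0.31, 0.29], [-0.27, -0.09, -0.96]]
```

View pics/scene0.png

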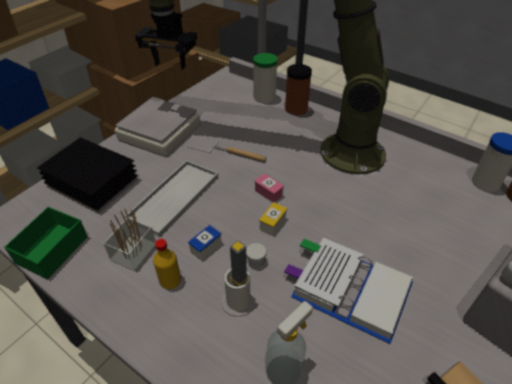

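View pics/side0.png

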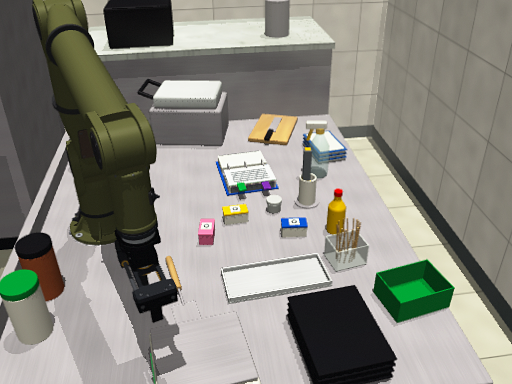

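View pics/wrist0.png

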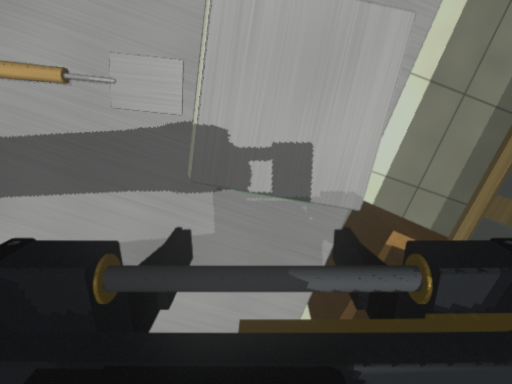

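```bash
python3 - <<'E'
from h import *
a=load('scene0')['pixels'];b=load('side0')['pixels']
c1=cv2.resize(a[165:345,170:420],None,fx=3,fy=3,interpolation=cv2.INTER_CUBIC)
c2=cv2.resize(b[110:310,180:380],None,fx=3,fy=3,interpolation=cv2.INTER_CUBIC)
cv2.imwrite('pics/c1.png',c1);cv2.imwrite('pics/c2.png',c2)
E
```

```text
(no output)
```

View pics/c1.png

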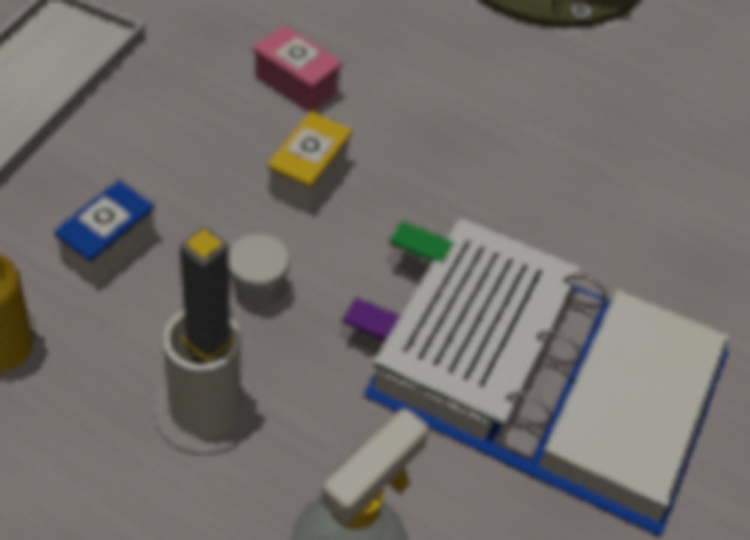

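View pics/c2.png

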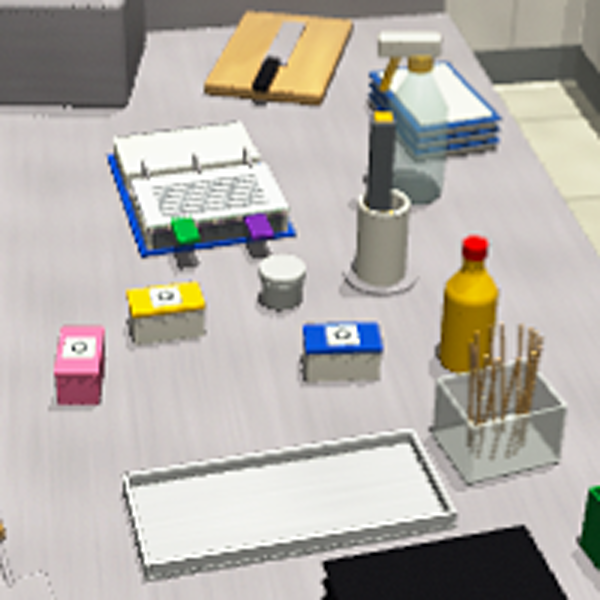

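The pictures show yellow (273,217), blue (205,240) and an all-pink box (268,186) in the scene view. The pink box is the look-alike. No red-lidded box is visible in either view. I'm measuring the others next.

```bash
cat > meas.py <<'E'
from h import *
def comp(im,lo,hi,box,k=0):
    x0,y0,x1,y1=box; hsv=cv2.cvtColor(im['pixels'],cv2.COLOR_BGR2HSV)
    m=cv2.inRange(hsv,np.array(lo),np.array(hi)); z=np.zeros_like(m); z[y0:y1,x0:x1]=m[y0:y1,x0:x1]
    n,l,st,c=cv2.connectedComponentsWithStats(z); i=1+np.argsort(-st[1:,4])[k]; return l==i,c[i],st[i]
def rect(im,m,z):
    # fill contour, project hull pts to plane z, min area rect in world
    cs,_=cv2.findContours(m.astype(np.uint8),cv2.RETR_EXTERNAL,cv2.CHAIN_APPROX_NONE); c=max(cs,key=cv2.contourArea)
    h=cv2.convexHull(c)[:,0].astype(float); P=np.array([onplane(im,u,v,z)[:2] for u,v in h])
    r=cv2.minAreaRect((P*1000).astype(np.float32)); B=cv2.boxPoints(r)
    L=max([B[1]-B[0],B[2]-B[1]],key=np.linalg.norm)
    return np.array(r[0])/1000,sorted(r[1]),np.arctan2(L[1],L[0]), cv2.moments(cv2.convexHull(c))
Y=((22,150,110),(33,255,255));B=((105,150,70),(125,255,255));G=((50,120,50),(75,255,255));P=((128,100,50),(150,255,255))
E
python3 - <<'E'
from meas import *
s=load('scene0');d=load('side0')
for nm,c,bs,bd,z in [('yel',Y,(250,195,300,235),(215,195,255,225),.045),('blue',B,(180,220,230,260),(270,205,315,240),.045),('green',G,(290,230,330,260),(230,175,252,200),.04),('purple',P,(275,255,310,285),(255,175,280,200),.037),('wandtop',Y,(225,235,255,255),(295,140,320,160),.2)]:
    out=[]
    for im,bx in ((s,bs),(d,bd)):
        m,ce,st=comp(im,*c,bx); r=rect(im,m,z); M=r[3]; cc=(M['m10']/M['m00'],M['m01']/M['m00']); out.append(cc)
        print(nm,np.round(cc,1),st[4],'rect',r[0].round(4),np.round(r[1],1),'ang',round(r[2],3),'depth',bydepth(im,*cc).round(4))
    print('   tri',*[np.round(q,4) for q in tri(s,out[0],d,out[1])])
E
```

```text
yel [272.9 214. ] 208 rect [ 0.4312 -0.0373] [44.4 80.8] ang 0.073 depth [ 0.4323 -0.0376  0.0444]
yel [234.5 209.4] 157 rect [ 0.4293 -0.0483] [52.3 79.2] ang 0.075 depth [ 0.4289 -0.0478  0.0446]
   tri [ 0.429  -0.0401  0.0396] 0.0011
blue [204.3 238.1] 223 rect [ 0.6076 -0.1334] [44.  77.4] ang -0.093 depth [ 0.6077 -0.1339  0.0439]
blue [293.4 222.4] 156 rect [ 0.604  -0.1456] [47.2 77.5] ang -0.145 depth [ 0.6044 -0.141   0.0417]
   tri [ 0.605  -0.137   0.0389] 0.0005
green [309.6 245.2] 131 rect [0.4651 0.0986] [25.4 45.3] ang -1.474 depth [0.4659 0.0988 0.0414]
green [241.4 186.8] 66 rect [0.4657 0.095 ] [26.7 53.8] ang -1.424 depth [0.4656 0.0896 0.0422]
   tri [0.4651 0.0974 0.0382] 0.0028
purple [293.  270.8] 134 rect [0.556  0.1048] [26.6 36.6] ang -1.445 depth [0.5559 0.1052 0.0372]
purple [265.8 185.1] 63 rect [0.5526 0.0965] [27.6 54.8] ang -1.501 depth [0.5525 0.0982 0.0358]
   tri [0.5531 0.1036 0.0325] 0.0004
wandtop [237.4 245.7] 56 rect [0.6749 0.0306] [16.5 17.8] ang -0.025 depth [0.679  0.034  0.2067]
wandtop [307.4 148.5] 21 rect [0.6824 0.0416] [16.8 21. ] ang 1.422 depth [0.6805 0.0349 0.2038]
   tri [0.6791 0.0331 0.2053] 0.0019
```

```bash
python3 - <<'E'
from meas import *
s=load('scene0');d=load('side0')
print('ring axis ends etc')
# tray corners clicks scene crop of tray
for tag,im,box in (('tA',s,(120,155,230,240)),('tB',d,(210,245,340,310)),('tC',s,(210,230,320,384)),):
    x0,y0,x1,y1=box; c=im['pixels'][y0:y1,x0:x1]; f=min(800/c.shape[1],600/c.shape[0]); f=int(f); cv2.imwrite(f'pics/{tag}.png',cv2.resize(c,None,fx=f,fy=f,interpolation=cv2.INTER_CUBIC)); print(tag,f)
print('sprayer base guess', onplane(s,285,360,0.05),bydepth(s,285,350),bydepth(s,295,318))
print('pot',bydepth(s,256,250))
print('cup', bydepth(s,236,308),bydepth(s,243,283))
print('squeeze',bydepth(s,168,262),'tub',bydepth(s,130,235))
E
```

```text
ring axis ends etc
tA 7
tB 6
tC 3
sprayer base guess [0.76182505 0.21416528 0.05      ] [0.78537425 0.22256517 0.14813919] [0.75415361 0.21848922 0.21535513]
pot [ 0.56241071 -0.00137222  0.04652396]
cup [0.70832406 0.04600413 0.01380824] [0.68003815 0.04668314 0.08380568]
squeeze [ 0.7451813  -0.11949324  0.10123289] tub [ 0.7373181  -0.25987961  0.09177978]
```

View pics/tA.png

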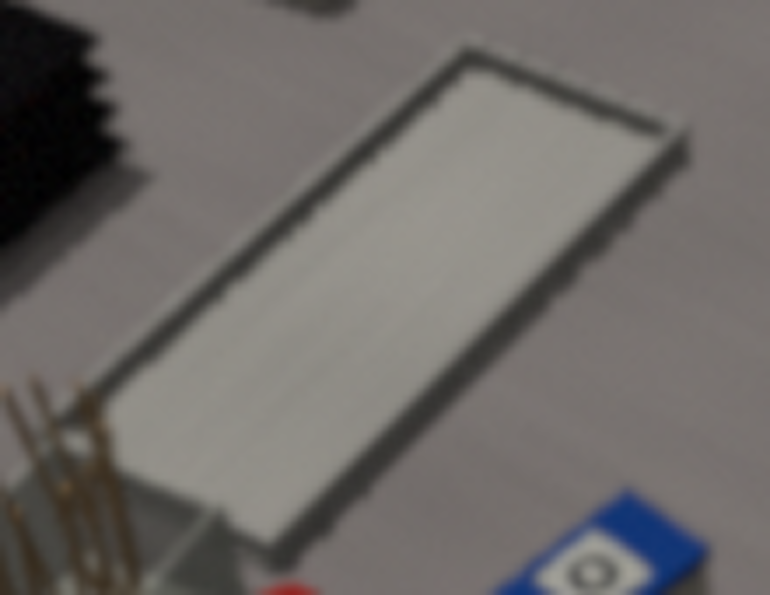

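View pics/tB.png

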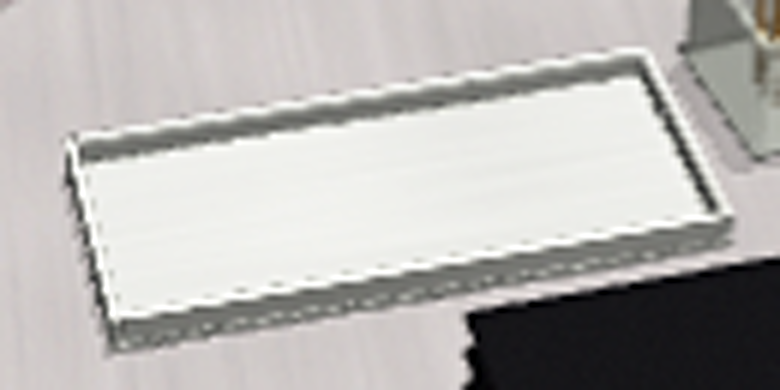

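View pics/tC.png

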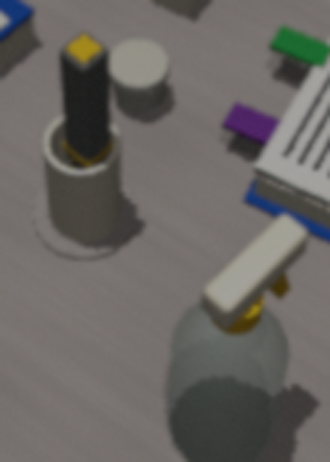

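```bash
python3 - <<'E'
from meas import *
s=load('scene0');d=load('side0')
S=[(186.9,161),(218.3,173.6),(160,234.3),(128.6,216.4)]
D=[(228.7,298.7),(221.7,268.3),(317.5,253.7),(332,281.3)]
A=[];Bq=[]
for p,q in zip(S,D):
    a=onplane(s,*p,.02);b=onplane(d,*q,.02);A.append(a);Bq.append(b);print(a.round(3),b.round(3),[np.round(t,3) for t in tri(s,p,d,q)])
for Q in (A,Bq):
    Q=np.array(Q); print('c',Q.mean(0).round(4),'len',np.linalg.norm(Q[2]-Q[1]).round(3),np.linalg.norm(Q[1]-Q[0]).round(3),'yaw',np.arctan2(*(Q[2]-Q[1]+Q[3]-Q[0])[[1,0]]).round(3))
# cup rim ellipse pixel: crop tC (83,148)/3+(210,230)
p=(210+82/3,230+148/3);print('cup rim',onplane(s,*p,.1)); 
q=(180+384/3,110+205/3);print(onplane(d,*q,.1),tri(s,p,d,q))
p=(210+84/3,230+212/3);print('foot',onplane(s,*p,.003))
# binder cover corners
E
```

```text
[ 0.381 -0.407  0.02 ] [ 0.378 -0.421  0.02 ] [array([ 0.377, -0.413,  0.013]), np.float64(0.003)]
[ 0.369 -0.285  0.02 ] [ 0.368 -0.298  0.02 ] [array([ 0.367, -0.289,  0.014]), np.float64(0.005)]
[ 0.654 -0.254  0.02 ] [ 0.651 -0.274  0.02 ] [array([ 0.652, -0.262,  0.011]), np.float64(0.005)]
[ 0.66  -0.374  0.02 ] [ 0.663 -0.394  0.02 ] [array([ 0.661, -0.383,  0.012]), np.float64(0.011)]
c [ 0.516  -0.3298  0.02  ] len 0.287 0.123 yaw 0.111
c [ 0.5152 -0.3469  0.02  ] len 0.284 0.123 yaw 0.088
cup rim [0.68820576 0.03746091 0.1       ]
[0.68322374 0.01796479 0.1       ] (array([0.68539497, 0.03326201, 0.09139509]), np.float64(0.00334471142008761))
foot [0.68486051 0.03363314 0.003     ]
```

```bash
cat >> h.py <<'E'
def tool():
    s=ctrl.get_state(); R=Ro.from_rotvec(s['tool_rot']).as_matrix(); return s,np.array(s['position']),R
def todo(tcp,yaw,tag=''):
    """target TCP, tool pointing down with tool-x at world angle yaw; prints total shift in tool axes cm, turn"""
    s,p,R=tool(); c,sn=np.cos(yaw),np.sin(yaw)
    Rt=np.array([[c,sn,0],[sn,-c,0],[0,0,-1]]); rv=Ro.from_matrix(R.T@Rt).as_rotvec()
    d=R.T@(np.array(tcp)-p)*100
    print(tag,'shift now-axes cm',d.round(2),'turn',rv.round(3),'shift in target axes',(Rt.T@(np.array(tcp)-p)*100).round(2))
def st():
    s,p,R=tool(); print('t',round(s['time'],2),'p',p.round(4),'yaw',round(float(np.arctan2(R[1,0],R[0,0])),4),'tilt',R[:,2].round(3),'F',np.round(s['ft_force'],1),'g',round(s['grip_width'],3),'q',np.round(s['joint_positions'],2))
E
python3 - <<'E'
from h import *
st(); todo([.466,.05,.36],1.65)
E
```

```text
t 0.15 p [ 0.2079 -0.6157  0.4039] yaw 0.3258 tilt [-0.001  0.001 -1.   ] F [ 0.3 -1.3 -0.2] g 1.001 q [ 1.26  0.32 -0.07  1.45  0.02  1.37 -0.06]
 shift now-axes cm [ 45.75 -54.8    4.47] turn [-1.000e-03 -1.000e-03 -1.324e+00] shift in target axes [64.32 30.99  4.39]
```

Call:
play_rows --targets "3.5 -0.9 0 0 0 -0.066 1;3.5 -0.9 0.2 0 0 -0.066 1;3.5 -0.9 0.2 0 0 -0.066 1;3.5 -0.9 0.2 0 0 -0.066 1;3.5 -0.9 0.2 0 0 -0.066 1;3.5 -0.9 0.2 0 0 -0.066 1;3.5 -0.9 0.2 0 0 -0.066 1;3.5 -0.9 0.2 0 0 -0.066 1;3.5 -0.9 0.2 0 0 -0.066 1;3.5 -0.9 0.2 0 0 -0.066 1"

```text
time: 1.4
position: [0.4437, -0.3207, 0.3842]
tool_rot: [-2.732, -1.546, -0.0]
ft_force: [-0.2, 0.1, -0.2]
grip_width: 1.0
```

```bash
python3 - <<'E'
from h import *
st(); todo([.466,.05,.36],1.65)
E
```

```text
t 1.4 p [ 0.4437 -0.3207  0.3842] yaw 1.03 tilt [-0.001  0.002 -1.   ] F [-0.2  0.1 -0.2] g 1.0 q [ 0.92  0.14 -0.38  1.72  0.05  1.29 -0.  ]
 shift now-axes cm [ 32.92 -17.17   2.5 ] turn [-0.002 -0.002 -0.62 ] shift in target axes [36.78  5.15  2.42]
```

Call:
play_rows --targets "3.5 -1.5 0.2 0 0 -0.06 1;3.5 -1.2 0.2 0 0 -0.06 1;3.5 -1.0 0.2 0 0 -0.06 1;3.5 -0.8 0.2 0 0 -0.06 1;3.5 -0.6 0.2 0 0 -0.06 1;3.5 -0.4 0.2 0 0 -0.06 1;3.5 0 0.2 0 0 -0.06 1;3.5 0 0.2 0 0 -0.06 1;3.5 0 0.2 0 0 -0.06 1;3.0 0 0.2 0 0 -0.05 1;0 0 0 0 0 0 1"

```text
time: 2.78
position: [0.4807, 0.0585, 0.3639]
tool_rot: [-2.109, -2.328, -0.003]
ft_force: [0.0, -0.2, 0.5]
grip_width: 1.0
```

```bash
python3 - <<'E'
from h import *
st(); grab('wrist','w1'); grab('scene','s1')
E
```

```text
t 2.77 p [0.4807 0.0585 0.3639] yaw 1.6693 tilt [ 0.001  0.002 -1.   ] F [ 0.  -0.2  0.5] g 1.0 q [ 0.56  0.02 -0.74  1.88  0.02  1.24 -0.08]
```

View pics/w1.png

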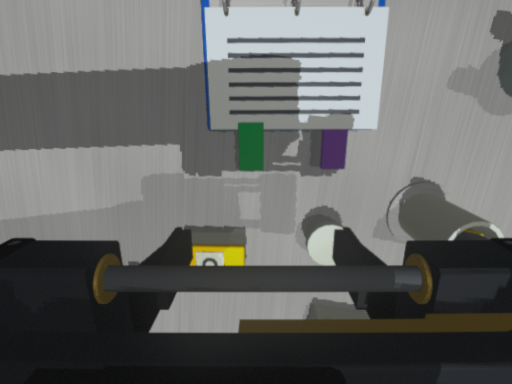

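The wrist view shows the green tab at (251,147), the purple tab at (334,148), the leaf edge at row 130, and the pot, yellow box and cup.

```bash
python3 - <<'E'
from meas import *
w=load('w1')
for nm,c,bx,z in (('g',((50,100,30),(80,255,255)),(225,115,275,180),.0435),('p',((125,60,30),(155,255,255)),(310,115,360,180),.0395)):
    m,ce,s=comp(w,*c,bx); r=rect(w,m,z); print(nm,ce.round(1),s,r[0].round(4),np.round(r[1],1),r[2].round(3),'depth',bydepth(w,*ce).round(4))
    print('  end',onplane(w,ce[0],s[1]+s[3],z).round(4))
for q in ((206,130),(378,129),(205,8)): print('leaf corners',onplane(w,*q,.0415).round(4), bydepth(w,q[0]+3,q[1]-4).round(4))
E
```

```text
g [250.4 145.7] [ 238  123   26   47 1141] [0.4632 0.101 ] [25.5 47.1] -1.471 depth [0.4629 0.1018 0.0433]
  end [0.4652 0.0765 0.0435]
p [333.2 148.7] [320 129  28  40 954] [0.5494 0.1067] [25.7 40.8] -1.477 depth [0.5502 0.1066 0.0361]
  end [0.553  0.0856 0.0395]
leaf corners [0.4164 0.113  0.0415] [0.4129 0.1147 0.0047]
leaf corners [0.5912 0.1316 0.0415] [ 0.6105  0.1355 -0.0008]
leaf corners [0.4103 0.2227 0.0415] [0.4061 0.2364 0.0062]
```

Call:
play_rows --targets "1.0 -0.4 2.5 0 0 0 1;1.0 -0.4 2.5 0 0 0 1;0.9 -0.4 2.5 0 0 0 1;0.3 -0.1 2.5 0 0 0 1;0 0 2 0 0 0 1;0 0 1 0 0 0 1;0 0 0 0 0 0 1"

```text
time: 3.75
position: [0.4675, 0.0774, 0.2303]
tool_rot: [2.133, 2.301, -0.001]
ft_force: [0.0, -0.7, 0.1]
grip_width: 0.997
```

```bash
python3 - <<'E'
from h import *
st(); todo([.464,.0894,.204],1.67); w=grab('wrist','w2')
E
```

```text
t 3.75 p [0.4675 0.0774 0.2303] yaw 1.6464 tilt [ 0.003 -0.004 -1.   ] F [ 0.  -0.7  0.1] g 0.997 q [ 0.49  0.18 -0.76  2.05  0.16  0.97 -0.27]
 shift now-axes cm [ 1.23 -0.26  2.63] turn [ 0.002  0.004 -0.024] shift in target axes [ 1.23 -0.23  2.63]
```

View pics/w2.png

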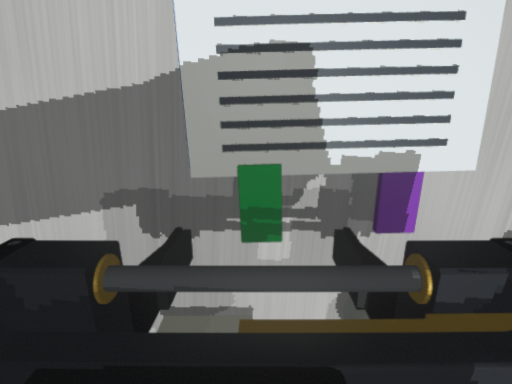

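```bash
python3 - <<'E'
from meas import *
w=load('w2')
m,ce,s=comp(w,(50,100,30),(80,255,255),(225,150,290,260)); r=rect(w,m,.0435); print(ce,r[:3],bydepth(w,*ce), 'end',onplane(w,ce[0],s[1]+s[3],.0435))
E
```

```text
[259.98144654 202.02358491] (array([0.46326221, 0.10146453]), [25.375707626342773, 48.98100280761719], np.float32(-1.4644083)) [0.46303288 0.10307089 0.04388301] end [0.46501613 0.07650068 0.0435    ]
```

Call:
play_rows --targets "0.6 -0.1 1.0 0 0 -0.024 1;0.5 -0.1 1.0 0 0 0 1;0.2 0 0.7 0 0 0 1;0 0 0 0 0 0 1"

```text
time: 4.3
position: [0.4652, 0.0912, 0.2033]
tool_rot: [2.101, 2.325, 0.002]
ft_force: [0.6, 0.0, 0.5]
grip_width: 1.0
```

```bash
python3 - <<'E'
from h import *
st(); todo([.464,.0894,.204],1.67)
E
```

```text
t 4.3 p [0.4652 0.0912 0.2033] yaw 1.6719 tilt [ 0.006 -0.004 -1.   ] F [0.6 0.  0.5] g 1.0 q [ 0.45  0.23 -0.76  2.07  0.21  0.91 -0.32]
 shift now-axes cm [-0.16 -0.14 -0.07] turn [0.006 0.005 0.002] shift in target axes [-0.16 -0.14 -0.07]
```

Call:
play_rows --targets "0 0 0 0 0 0 -1;0 0 0 0 0 0 -1;0 0 0 0 0 0 -1;0 0 0 0 0 0 -1;0 0 0 0 0 0 -1;0 0 0 0 0 0 -1" --newtons 12

```text
time: 5.05
position: [0.4658, 0.091, 0.2041]
tool_rot: [2.101, 2.324, 0.004]
ft_force: [0.1, 0.5, -0.5]
grip_width: 0.402
```

```bash
cat > arc.py <<'E'
from h import *
import sys
# continuing arc: ring axis C (xy), binder yaw b ; print angle, radius
def arc(C,b,off=0):
    s,p,R=tool(); g=p+R[:,2]*.164; uy=np.array([-np.sin(b),np.cos(b)]);ux=np.array([np.cos(b),np.sin(b)])
    r=(g[:2]-C)@uy; h=g[2]-.04; print('angle',np.arctan2(h,-r).round(3),'rad',np.hypot(r,h).round(4),'along x',((g[:2]-C)@ux).round(4))
E
python3 - <<'E'
from arc import *
st(); s,p,R=tool()
g=p+R[:,2]*.164; b=.1; C=g[:2]+.152*np.array([-np.sin(b),np.cos(b)]); print('g',g,'C',C)
a=np.linspace(0,np.pi,41); 
y=-.152*np.cos(a);z=.152*np.sin(a)
print(np.c_[np.diff(y),-np.diff(z)].round(4)*100)
E
```

```text
t 5.05 p [0.4658 0.091  0.2041] yaw 1.6713 tilt [ 0.008 -0.004 -1.   ] F [ 0.1  0.5 -0.5] g 0.402 q [ 0.46  0.23 -0.76  2.07  0.21  0.91 -0.32]
g [0.46710942 0.0902801  0.04007531] C [0.45193474 0.24152073]
[[ 0.05 -1.19]
 [ 0.14 -1.19]
 [ 0.23 -1.17]
 [ 0.32 -1.15]
 [ 0.41 -1.12]
 [ 0.5  -1.08]
 [ 0.58 -1.04]
 [ 0.66 -0.99]
 [ 0.74 -0.94]
 [ 0.81 -0.88]
 [ 0.88 -0.81]
 [ 0.94 -0.74]
 [ 0.99 -0.66]
 [ 1.04 -0.58]
 [ 1.08 -0.5 ]
 [ 1.12 -0.41]
 [ 1.15 -0.32]
 [ 1.17 -0.23]
 [ 1.19 -0.14]
 [ 1.19 -0.05]
 [ 1.19  0.05]
 [ 1.19  0.14]
 [ 1.17  0.23]
 [ 1.15  0.32]
 [ 1.12  0.41]
 [ 1.08  0.5 ]
 [ 1.04  0.58]
 [ 0.99  0.66]
 [ 0.94  0.74]
 [ 0.88  0.81]
 [ 0.81  0.88]
 [ 0.74  0.94]
 [ 0.66  0.99]
 [ 0.58  1.04]
 [ 0.5   1.08]
 [ 0.41  1.12]
 [ 0.32  1.15]
 [ 0.23  1.17]
 [ 0.14  1.19]
 [ 0.05  1.19]]
```

Call:
play_rows --targets "0 0 0 0 0 0 -1;0 0 0 0 0 0 -1;0 0 0 0 0 0 -1;0 0 0 0 0 0 -1;0 0 0 0 0 0 -1" --newtons 12

```text
time: 5.68
position: [0.4651, 0.0909, 0.204]
tool_rot: [2.102, 2.325, 0.0]
ft_force: [-0.7, 0.1, 2.1]
grip_width: 0.295
```

```bash
python3 - <<'E'
from h import *
st(); w=grab('wrist','w3')
E
```

```text
t 5.67 p [0.4651 0.0909 0.204 ] yaw 1.6712 tilt [ 0.006 -0.005 -1.   ] F [-0.7  0.1  2.1] g 0.295 q [ 0.46  0.23 -0.76  2.07  0.21  0.91 -0.32]
```

View pics/w3.png

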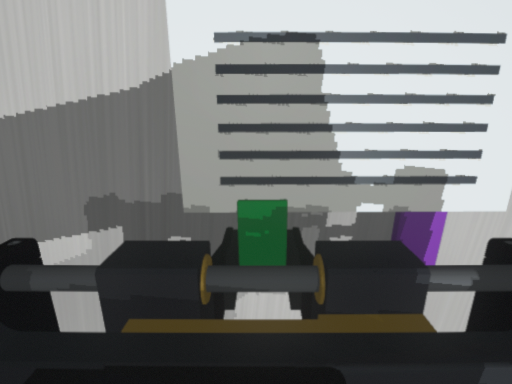

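The green tab is between the fingers, with the opening at 25.7 mm. I'm starting the arc.

Call:
play_rows --targets "0.1 0 -1.2 0 0 0 -1;0.1 0 -1.2 0 0 0 -1;0.2 0 -1.2 0 0 0 -1;0.3 0 -1.2 0 0 0 -1;0.4 0 -1.1 0 0 0 -1;0.5 0 -1.1 0 0 0 -1;0.6 0 -1.0 0 0 0 -1;0.7 0 -1.0 0 0 0 -1"

```text
time: 6.72
position: [0.4613, 0.1237, 0.3]
tool_rot: [2.1, 2.327, 0.006]
ft_force: [0.7, 2.7, -5.5]
grip_width: 0.294
```

```bash
python3 - <<'E'
from arc import *
st(); arc(np.array([.4508,.2412]),.1); grab('wrist','w4')
E
```

```text
t 6.72 p [0.4613 0.1237 0.3   ] yaw 1.6729 tilt [ 0.008 -0.002 -1.   ] F [ 0.7  2.7 -5.5] g 0.294 q [ 0.47  0.08 -0.81  1.98  0.07  1.1  -0.27]
angle 0.682 rad 0.1524 along x -0.0
```

View pics/w4.png

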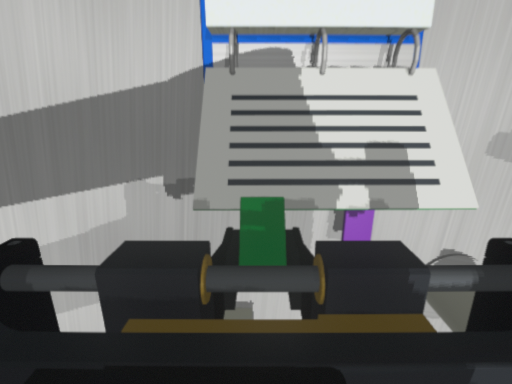

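The leaf is lifting, and the purple tab (358,225) stays down. I'm continuing the arc.

Call:
play_rows --targets "0.8 0 -0.9 0 0 0 -1;0.9 0 -0.8 0 0 0 -1;0.9 0 -0.8 0 0 0 -1;1.0 0 -0.7 0 0 0 -1;1.0 0 -0.6 0 0 0 -1;1.1 0 -0.5 0 0 0 -1;1.1 0 -0.4 0 0 0 -1;1.2 0 -0.3 0 0 0 -1;1.2 0 -0.2 0 0 0 -1;1.2 0 -0.1 0 0 0 -1"

```text
time: 8.02
position: [0.4498, 0.2331, 0.3561]
tool_rot: [2.1, 2.324, 0.003]
ft_force: [1.3, 0.4, -6.1]
grip_width: 0.298
```

```bash
python3 - <<'E'
from arc import *
st(); arc(np.array([.4508,.2412]),.1)
E
```

```text
t 8.03 p [0.4498 0.2331 0.3561] yaw 1.6716 tilt [ 0.008 -0.005 -1.   ] F [ 1.3  0.4 -6.1] g 0.298 q [ 0.33  0.11 -0.91  1.84  0.1   1.23 -0.51]
angle 1.512 rad 0.1523 along x -0.0005
```

Call:
play_rows --targets "1.2 0 0 0 0 0 -1;1.2 0 0.1 0 0 0 -1;1.2 0 0.2 0 0 0 -1;1.2 0 0.3 0 0 0 -1;1.1 0 0.3 0 0 0 -1;1.1 0 0.4 0 0 0 -1;1.1 0 0.5 0 0 0 -1;1.0 0 0.6 0 0 0 -1;1.0 0 0.6 0 0 0 -1;0.9 0 0.7 0 0 0 -1;0.9 0 0.8 0 0 0 -1"

```text
time: 9.4
position: [0.4384, 0.3543, 0.3043]
tool_rot: [2.102, 2.316, -0.016]
ft_force: [1.8, -6.0, -4.6]
grip_width: 0.295
```

```bash
python3 - <<'E'
from arc import *
st(); arc(np.array([.4508,.2412]),.1); grab('scene','s4')
E
```

```text
t 9.4 p [0.4384 0.3543 0.3043] yaw 1.6673 tilt [ 0.003 -0.017 -1.   ] F [ 1.8 -6.  -4.6] g 0.295 q [ 0.05  0.34 -0.92  1.76  0.31  1.19 -0.87]
angle 2.406 rad 0.1496 along x -0.0008
```

View pics/s4.png

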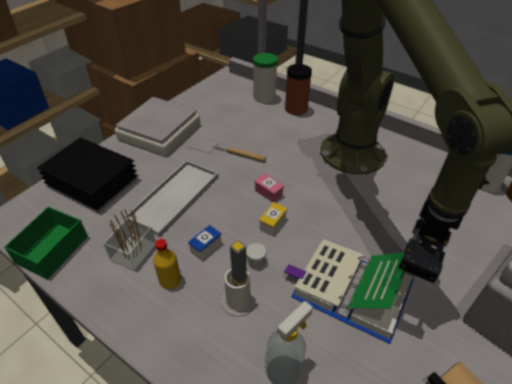

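Call:
play_rows --targets "0.8 0 0.8 0 0 0 -1;0.8 0 0.9 0 0 0 -1;0.7 0 0.9 0 0 0 -1;0.6 0 1.0 0 0 0 -1;0.5 0 1.0 0 0 0 -1;0.4 0 1.1 0 0 0 -1;0.3 0 1.1 0 0 0 -1;0.2 0 1.1 0 0 0 -1"

```text
time: 10.45
position: [0.4354, 0.3938, 0.2191]
tool_rot: [2.103, 2.305, -0.039]
ft_force: [1.6, -5.4, -0.6]
grip_width: 0.297
```

```bash
python3 - <<'E'
from arc import *
st(); arc(np.array([.4508,.2412]),.1)
E
```

```text
t 10.45 p [0.4354 0.3938 0.2191] yaw 1.6627 tilt [-0.001 -0.033 -0.999] F [ 1.6 -5.4 -0.6] g 0.297 q [-0.1   0.5  -0.85  1.77  0.44  1.09 -1.02]
angle 3.04 rad 0.1489 along x -0.0008
```

Call:
play_rows --targets "0.2 0 0.9 0 0 0 -1;0.1 0 0.6 0 0 0 -1;0 0 0 0 0 0 -0.2;0 0 0 0 0 0 0;0 0 0 0 0 0 0.2;0 0 0 0 0 0 0.4;0 0 0 0 0 0 0.6;0 0 0 0 0 0 0.6"

```text
time: 11.45
position: [0.4338, 0.403, 0.2089]
tool_rot: [2.107, 2.31, -0.027]
ft_force: [0.3, 0.5, -0.3]
grip_width: 0.778
```

```bash
python3 - <<'E'
from arc import *
st(); arc(np.array([.4508,.2412]),.1); grab('wrist','w5'); grab('scene','s5')
E
```

```text
t 11.45 p [0.4338 0.403  0.2089] yaw 1.6629 tilt [-0.001 -0.023 -1.   ] F [ 0.3  0.5 -0.3] g 0.778 q [-0.12  0.52 -0.84  1.77  0.46  1.07 -1.04]
angle 3.111 rad 0.1591 along x -0.0012
```

View pics/w5.png

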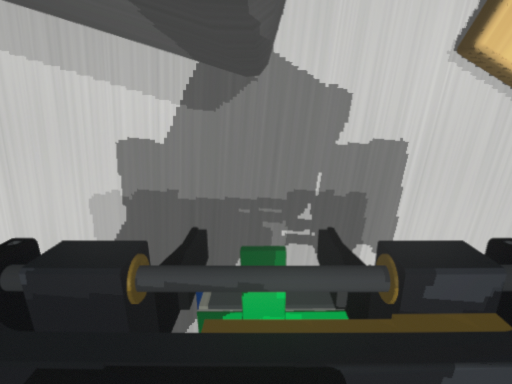

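View pics/s5.png

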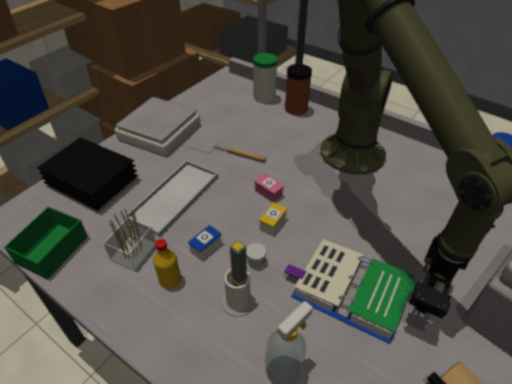

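Call:
play_rows --targets "0 0 -3 0 0 0 0.6;0 0 -4 0 0 0 0.6;0 0 -4 0 0 0 1;0 0 -4 0 0 0 1;0 0 -4 0 0 0 1;0 0 -4 0 0 0 1;0 0 -3 0 0 0 1;-2 1.2 0 0 0 0 1;-4 2.4 0 0 0 0 1;-4 2.4 0 0 0 0 1;-4 2.4 0 0 0 0 1;-4 2.4 0 0 0 0 1;-4 2.4 0 0 0 0 1;-4 2.4 0 0 0 0 1;-4 2.4 0 0 0 0 1"

```text
time: 13.42
position: [0.644, 0.1238, 0.4843]
tool_rot: [2.094, 2.321, -0.025]
ft_force: [0.0, 0.9, -0.8]
grip_width: 0.997
```

```bash
python3 - <<'E'
from arc import *
st(); todo([.679,-.03,.46],1.62); grab('scene','s6')
E
```

```text
t 13.43 p [0.644  0.1238 0.4843] yaw 1.6739 tilt [ 0.001 -0.022 -1.   ] F [ 0.   0.9 -0.8] g 0.997 q [ 0.33  0.42 -0.81  1.28  0.32  1.57 -0.33]
 shift now-axes cm [-15.6    1.91   2.78] turn [-0.001  0.022  0.054] shift in target axes [-15.53   2.74   2.43]
```

View pics/s6.png

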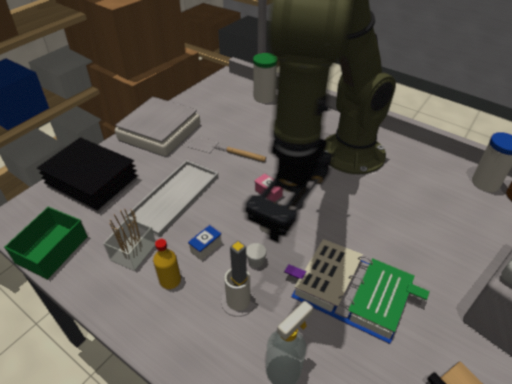

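The green leaf lies flat, turned over. I'm going on to view the wand.

Call:
play_rows --targets "-3.5 0.6 0.5 0 0.022 0.03 1;-3.5 0.6 0.5 0 0 0.02 1;-3.5 0.6 0.5 0 0 0 1;-3.5 0.6 0.5 0 0 0 1;-1.5 0.3 0.4 0 0 0 1;0 0 0 0 0 0 1"

```text
time: 14.22
position: [0.6851, -0.0431, 0.4579]
tool_rot: [-2.178, -2.264, 0.004]
ft_force: [-0.5, 0.3, 0.6]
grip_width: 0.996
```

```bash
python3 - <<'E'
from arc import *
st(); grab('wrist','w6')
E
```

```text
t 14.22 p [ 0.6851 -0.0431  0.4579] yaw 1.6093 tilt [-0.002 -0.002 -1.   ] F [-0.5  0.3  0.6] g 0.996 q [ 0.52  0.48 -0.74  1.24  0.32  1.54 -0.13]
```

View pics/w6.png

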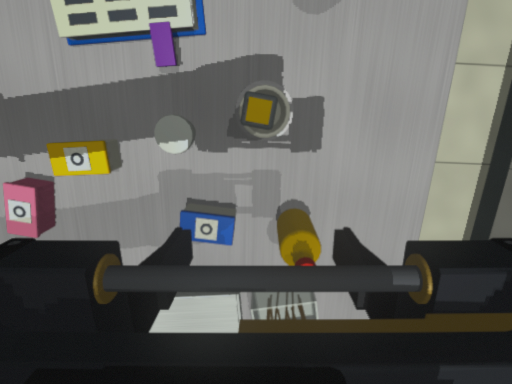

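The wrist view shows the wand top at (259,111) inside the cup rim, with yellow at (78,158), blue at (207,225) and pink at (27,208).

```bash
python3 - <<'E'
from meas import *
w=load('w6')
x0,y0,x1,y1=225,75,305,145
cv2.imwrite('pics/c6.png',cv2.resize(w['pixels'][y0:y1,x0:x1],None,fx=8,fy=8,interpolation=cv2.INTER_CUBIC))
hsv=cv2.cvtColor(w['pixels'],cv2.COLOR_BGR2HSV)
for nm,c,bx,z in (('wandtop',((18,120,80),(35,255,255)),(235,85,285,135),.205),('yel',((20,120,80),(35,255,255)),(40,130,120,190),.045),('blue',((105,120,50),(125,255,255)),(170,190,245,250),.045)):
    m,ce,s=comp(w,*c,bx); r=rect(w,m,z); M=r[3]; cc=(M['m10']/M['m00'],M['m01']/M['m00']); print(nm,np.round(cc,1),s,r[0].round(4),np.round(r[1],1),r[2].round(3),'depth',bydepth(w,*ce).round(4),'sc', [np.round(v,1) for v in proj(load('s6'),[*r[0],z])])
D=w['depth']; o=[]
for v in range(70,145):
    for u in range(225,310):
        P=bydepth(w,u,v)
        if .095<P[2]<.105: o.append(P)
o=np.array(o);print(len(o),cv2.minEnclosingCircle((o[:,:2]*1000).astype(np.float32)))
E
```

```text
wandtop [258.3 110.3] [245  97  28  28 591] [0.6769 0.0354] [18.4 18.5] -0.139 depth [0.6769 0.0355 0.2059] sc [np.float64(238.5), np.float64(245.8)]
yel [ 78.5 157.9] [  46  141   65   35 1380] [ 0.4301 -0.0376] [45.8 81.7] 0.081 depth [ 0.4316 -0.0366  0.0456] sc [np.float64(273.3), np.float64(213.4)]
blue [207.4 227.1] [180 211  55  34 917] [ 0.6041 -0.1334] [45.4 78.4] -0.085 depth [ 0.6084 -0.1299  0.0463] sc [np.float64(205.3), np.float64(237.0)]
558 ((682.24951171875, 33.35227966308594), 28.832876205444336)
```

View pics/c6.png

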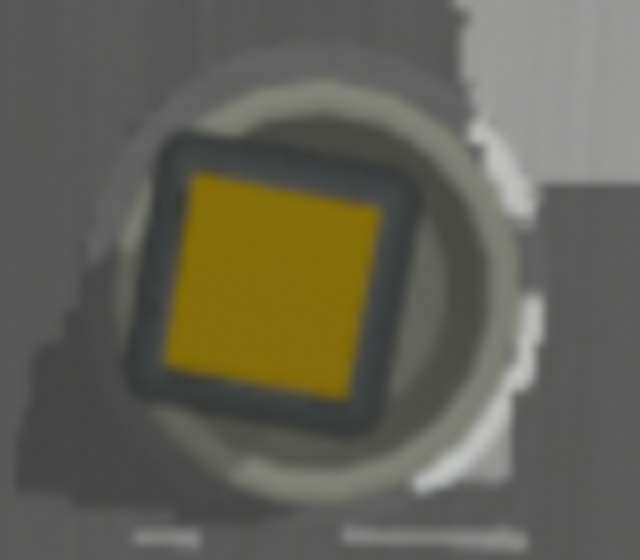

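```bash
python3 - <<'E'
from h import *
todo([.677,.0355,.44],1.432)
E
```

```text
shift now-axes cm [ 7.78 -0.49  1.81] turn [-0.001  0.002  0.179] shift in target axes [ 7.57 -1.87  1.82]
```

Call:
play_rows --targets "0 0 0 0 0 0.09 1;0 0 0 0 0 0.09 1;2.5 -0.6 0 0 0 0 1;2.5 -0.6 0.6 0 0 0 1;2.5 -0.6 0.6 0 0 0 1;0.5 -0.2 0.6 0 0 0 1;0 0 0 0 0 0 1"

```text
time: 15.15
position: [0.6728, 0.0585, 0.4436]
tool_rot: [-2.356, -2.075, -0.007]
ft_force: [0.8, -0.1, -0.3]
grip_width: 0.998
```

```bash
python3 - <<'E'
from h import *
st();todo([.677,.0355,.341],1.432)
grab('wrist','w7')
E
```

```text
t 15.15 p [0.6728 0.0585 0.4436] yaw 1.4445 tilt [ 0.002  0.005 -1.   ] F [ 0.8 -0.1 -0.3] g 0.998 q [ 0.39  0.45 -0.74  1.3   0.3   1.5  -0.45]
 shift now-axes cm [-2.27  0.69 10.25] turn [ 0.001 -0.005  0.012] shift in target axes [-2.22  0.73 10.26]
```

View pics/w7.png

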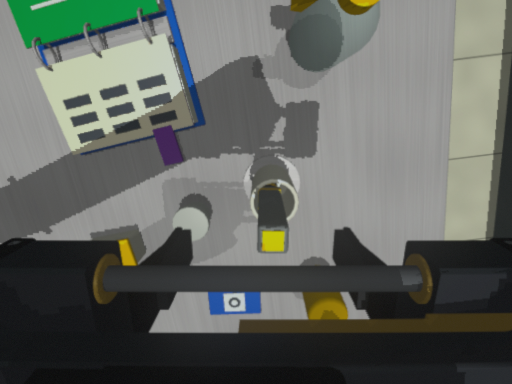

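Call:
play_rows --targets "-0.7 0.2 0 0 0 0.012 1;-0.7 0.2 0 0 0 0 1;-0.4 0.2 0 0 0 0 1;0 0 0 0 0 0 1;0 0 0 0 0 0 1"

```text
time: 15.82
position: [0.6776, 0.0336, 0.4444]
tool_rot: [-2.378, -2.053, -0.008]
ft_force: [0.4, 0.2, 0.2]
grip_width: 1.005
```

```bash
python3 - <<'E'
from h import *
st();todo([.677,.0355,.341],1.432)
E
```

```text
t 15.82 p [0.6776 0.0336 0.4444] yaw 1.4245 tilt [ 0.004  0.004 -1.   ] F [0.4 0.2 0.2] g 1.005 q [ 0.42  0.46 -0.73  1.29  0.3   1.5  -0.43]
 shift now-axes cm [ 0.13 -0.12 10.34] turn [ 0.003 -0.004 -0.008] shift in target axes [ 0.18 -0.09 10.34]
```

Call:
play_rows --targets "0.1 0 2 0 0 0 1;0 0 2 0 0 0 1;0 0 2 0 0 0 1;0 0 1 0 0 0 1;0 0 0.7 0 0 0 1;0 0 0 0 0 0 1;0 0 0 0 0 0 1"

```text
time: 16.7
position: [0.6771, 0.0368, 0.3606]
tool_rot: [-2.373, -2.055, -0.006]
ft_force: [-0.6, 0.7, -0.0]
grip_width: 1.002
```

```bash
python3 - <<'E'
from h import *
st();todo([.677,.0355,.341],1.432)
grab('wrist','w8')
E
```

```text
t 16.7 p [0.6771 0.0368 0.3606] yaw 1.4273 tilt [ 0.001  0.004 -1.   ] F [-0.6  0.7 -0. ] g 1.002 q [ 0.42  0.5  -0.72  1.41  0.32  1.35 -0.45]
 shift now-axes cm [-0.14  0.01  1.96] turn [ 0.    -0.004 -0.005] shift in target axes [-0.13  0.01  1.96]
```

View pics/w8.png

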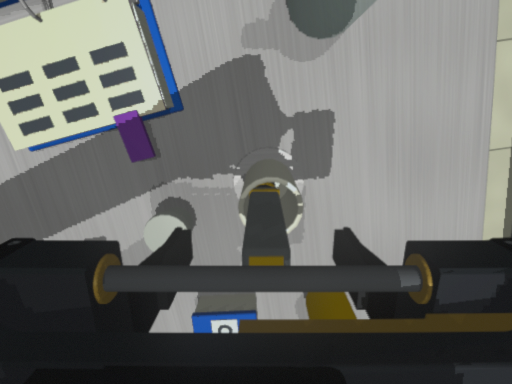

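Call:
play_rows --targets "-0.1 0 1 0 0 0 1;0 0 1 0 0 0 1;0 0 0 0 0 0 0.2;0 0 0 0 0 0 -0.2;0 0 0 0 0 0 -1;0 0 0 0 0 0 -1;0 0 0 0 0 0 -1;0 0 0 0 0 0 -1;0 0 0 0 0 0 -1;0 0 0 0 0 0 -1;0 0 0 0 0 0 -1;0 0 0 0 0 0 -1" --newtons 25

```text
time: 18.25
position: [0.6775, 0.0357, 0.3407]
tool_rot: [-2.375, -2.056, -0.009]
ft_force: [-0.4, -0.7, 1.3]
grip_width: 0.299
```

```bash
python3 - <<'E'
from h import *
st();grab('wrist','w9')
E
```

```text
t 18.25 p [0.6775 0.0357 0.3407] yaw 1.4269 tilt [ 0.004  0.004 -1.   ] F [-0.4 -0.7  1.3] g 0.299 q [ 0.42  0.51 -0.71  1.44  0.33  1.31 -0.46]
```

View pics/w9.png

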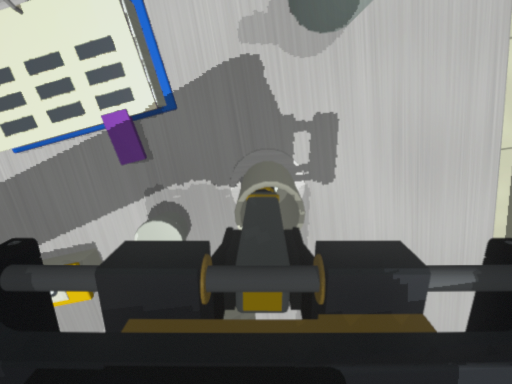

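Call:
play_rows --targets "0 0 -1.5 0 0 0 -1;0 0 -2 0 0 0 -1;0 0 -2 0 0 0 -1;0 0 -2 0 0 0 -1;0 0 -2 0 0 0 -1;0 0 -2 0 0 0 -1;0 0 -1.5 0 0 0 -1;0 0 -0.5 0 0 0 -1;0 0 0 0 0 0 -1"

```text
time: 19.42
position: [0.6753, 0.037, 0.4899]
tool_rot: [-2.373, -2.058, -0.015]
ft_force: [0.8, 0.3, -1.5]
grip_width: 0.298
```

```bash
python3 - <<'E'
from meas import *
st(); todo([.430,-.0376,.433],1.43); s=grab('scene','s10')
for nm,c,bx in (('y',Y,(245,195,300,235)),('b',B,(180,220,230,260))):
    m,ce,q=comp(s,*c,bx); r=rect(s,m,.045); print(nm,r[:3])
E
```

```text
t 19.43 p [0.6753 0.037  0.4899] yaw 1.4289 tilt [ 0.007  0.007 -1.   ] F [ 0.8  0.3 -1.5] g 0.298 q [ 0.41  0.44 -0.74  1.22  0.29  1.58 -0.42]
 shift now-axes cm [-10.9  -23.26   5.47] turn [ 0.006 -0.008 -0.001] shift in target axes [-10.83 -23.24   5.69]
y (array([ 0.43178915, -0.03592445]), [43.65813446044922, 81.5791015625], np.float32(0.08483566))
b (array([ 0.60783777, -0.1333616 ]), [44.19879150390625, 76.96697998046875], np.float32(-0.092094004))
```

View pics/s10.png

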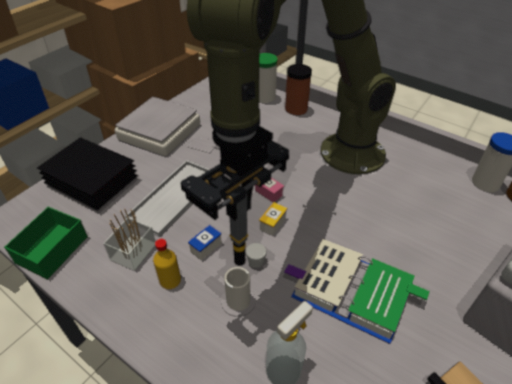

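Call:
play_rows --targets "-0.5 -1 0.3 0.003 -0.004 0 -1;-1 -2 0.5 0 0 0 -1;-1 -2 0.5 0 0 0 -1;-1 -2.2 0.5 0 0 0 -1;-1 -2.2 0.5 0 0 0 -1;-1 -2.2 0.5 0 0 0 -1;-1 -2.2 0.5 0 0 0 -1;-1 -2 0.5 0 0 0 -1;-0.5 -1 0.3 0 0 0 -1;0 0 0 0 0 0 -1;0 0 0 0 0 0 -1"

```text
time: 20.85
position: [0.4852, -0.0222, 0.4372]
tool_rot: [-2.37, -2.046, 0.018]
ft_force: [-0.9, 0.5, -1.2]
grip_width: 0.297
```

```bash
python3 - <<'E'
from meas import *
st(); todo([.431,-.037,.433],1.43)
E
```

```text
t 20.85 p [ 0.4852 -0.0222  0.4372] yaw 1.4243 tilt [-0.016  0.    -1.   ] F [-0.9  0.5 -1.2] g 0.297 q [ 0.74 -0.02 -0.73  1.77 -0.01  1.4  -0.14]
 shift now-axes cm [-2.25 -5.13  0.51] turn [-0.016  0.002 -0.006] shift in target axes [-2.22 -5.15  0.42]
```

Call:
play_rows --targets "-0.5 -1.2 0.2 -0.016 0 0 -1;-0.5 -1.2 0.2 0 0 0 -1;-0.5 -1.2 0.1 0 0 0 -1;-0.3 -0.7 0 0 0 0 -1;0 0 0 0 0 0 -1;0 0 0 0 0 0 -1"

```text
time: 21.6
position: [0.4398, -0.0332, 0.4326]
tool_rot: [2.375, 2.056, 0.003]
ft_force: [0.0, 0.6, -1.2]
grip_width: 0.299
```

```bash
python3 - <<'E'
from meas import *
st(); todo([.431,-.037,.433],1.43)
s,p,R=tool(); print('nose',p+R[:,2]*.336, 'aim', (p+R[:,2]*.386))
grab('scene','s11');grab('side','d11')
E
python3 - <<'E'
import cv2,numpy as np
import os; os.chdir('.')
a=cv2.imread('pics/s11.png')[130:290,180:340];b=cv2.imread('pics/d11.png')[100:260,150:310]
cv2.imwrite('pics/c11.png',np.hstack([cv2.resize(a,(400,400)),cv2.resize(b,(400,400))]))
E
```

```text
t 21.6 p [ 0.4398 -0.0332  0.4326] yaw 1.4271 tilt [ 0.002  0.001 -1.   ] F [ 0.   0.6 -1.2] g 0.299 q [ 0.78 -0.15 -0.68  1.87 -0.1   1.38 -0.02]
 shift now-axes cm [-0.5  -0.81 -0.04] turn [ 0.002 -0.001 -0.003] shift in target axes [-0.5  -0.82 -0.04]
nose [ 0.44038458 -0.0330046   0.0966068 ] aim [ 0.44047414 -0.03297345  0.04660689]
```

View pics/c11.png

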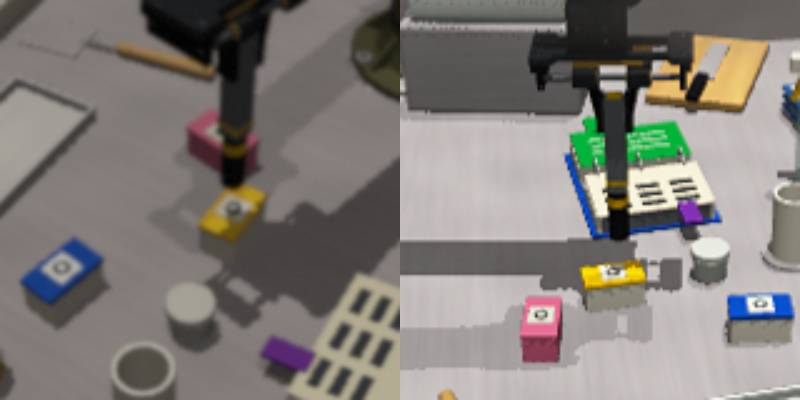

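Both views show the nose just above the yellow label, about 1 cm off. I'll correct the last centimetre and hold for about 2.2 s.

Call:
play_rows --targets "-0.3 -0.6 0 0 0 0 -1;-0.1 -0.2 0 0 0 0 -1;0 0 0 0 0 0 -1;0 0 0 0 0 0 -1"

```text
time: 22.2
position: [0.431, -0.0361, 0.4324]
tool_rot: [-2.374, -2.057, -0.003]
ft_force: [0.2, 0.0, -1.5]
grip_width: 0.296
```

```bash
python3 - <<'E'
from meas import *
st(); todo([.431,-.037,.433],1.43)
s,p,R=tool(); print('nose',p+R[:,2]*.336, 'aim', (p+R[:,2]*.386))
s=grab('scene','s12')
m,ce,q=comp(s,*Y,(265,205,300,235)); r=rect(s,m,.045); print(r[:3])
E
```

```text
t 22.2 p [ 0.431  -0.0361  0.4324] yaw 1.4279 tilt [ 0.001  0.001 -1.   ] F [ 0.2  0.  -1.5] g 0.296 q [ 0.78 -0.17 -0.67  1.89 -0.11  1.39 -0.  ]
 shift now-axes cm [-0.09  0.01 -0.06] turn [ 0.001 -0.001 -0.002] shift in target axes [-0.09  0.01 -0.06]
nose [ 0.43150818 -0.03567532  0.09643825] aim [ 0.43157754 -0.03560983  0.04643834]
(array([ 0.40100162, -0.03883072]), [20.30367660522461, 37.94091033935547], np.float32(1.4316092))
```

Call:
play_rows --targets "0 0 0 0 0 0 -1;0 0 0 0 0 0 -1;0 0 0 0 0 0 -1;0 0 0 0 0 0 -1;0 0 0 0 0 0 -1;0 0 0 0 0 0 -1;0 0 0 0 0 0 -1;0 0 0 0 0 0 -1;0 0 0 0 0 0 -1;0 0 0 0 0 0 -1;0 0 0 0 0 0 -1;0 0 0 0 0 0 -1;0 0 0 0 0 0 -1;0 0 0 0 0 0 -1;0 0 0 0 0 0 -1;0 0 0 0 0 0 -1;0 0 0 0 0 0 -1;0 0 0 0 0 0 -1"

```text
time: 24.5
position: [0.4312, -0.036, 0.4324]
tool_rot: [-2.374, -2.057, -0.003]
ft_force: [0.2, -0.6, -0.7]
grip_width: 0.302
```

```bash
python3 - <<'E'
from meas import *
st(); s=grab('scene','s13');d=grab('side','d13');todo([.607,-.1334,.433],1.43)
a=s['pixels'][150:270,170:330];b=d['pixels'][170:250,190:330]
m,ce,q=comp(s,*B,(160,200,250,280)); r=rect(s,m,.045); print('b',r[:3])
cv2.imwrite('pics/c13.png',np.vstack([cv2.resize(a,(480,360)),cv2.resize(b,(480,240))]))
E
```

```text
t 24.5 p [ 0.4312 -0.036   0.4324] yaw 1.4282 tilt [ 0.001  0.002 -1.   ] F [ 0.2 -0.6 -0.7] g 0.302 q [ 0.78 -0.17 -0.67  1.89 -0.11  1.39 -0.  ]
 shift now-axes cm [-7.14 18.78 -0.05] turn [ 0.001 -0.002 -0.002] shift in target axes [-7.18 18.77 -0.06]
b (array([ 0.60760327, -0.13333995]), [44.19879150390625, 77.43803405761719], np.float32(-0.09209388))
```

View pics/c13.png

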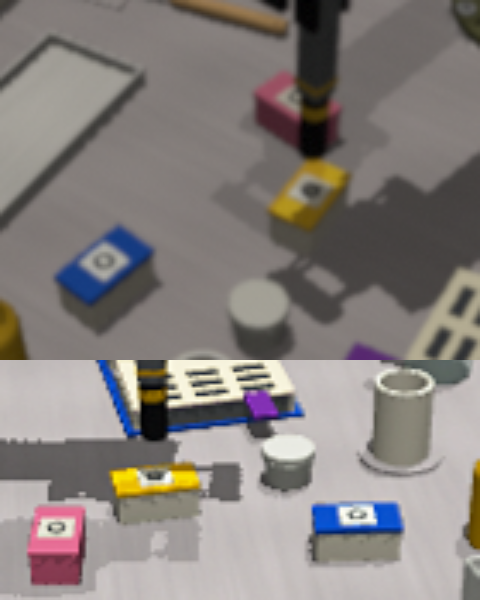

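Yellow is done: the wand sits over its ring. Next is blue at (.606,-.133).

Call:
play_rows --targets "-0.5 1.2 0 0 0 0 -1;-0.8 2 0 0 0 0 -1;-0.8 2 0 0 0 0 -1;-0.8 2 0 0 0 0 -1;-0.8 2 0 0 0 0 -1;-0.8 2 0 0 0 0 -1;-0.8 2 0 0 0 0 -1;-0.5 1.2 0 0 0 0 -1;0 0 0 0 0 0 -1;0 0 0 0 0 0 -1"

```text
time: 25.85
position: [0.5743, -0.1223, 0.4301]
tool_rot: [-2.379, -2.05, -0.006]
ft_force: [0.5, 0.3, -1.2]
grip_width: 0.301
```

```bash
python3 - <<'E'
from meas import *
st(); todo([.606,-.1334,.433],1.43)
E
```

```text
t 25.85 p [ 0.5743 -0.1223  0.4301] yaw 1.4224 tilt [ 0.002  0.004 -1.   ] F [ 0.5  0.3 -1.2] g 0.301 q [ 0.74  0.23 -0.68  1.56  0.14  1.4  -0.09]
 shift now-axes cm [-0.63  3.3  -0.29] turn [ 0.002 -0.004 -0.008] shift in target axes [-0.65  3.29 -0.29]
```

Call:
play_rows --targets "-0.2 1.2 -0.2 0 0 -0.008 -1;-0.2 1.2 -0.1 0 0 0 -1;-0.2 0.8 0 0 0 0 -1;0 0.2 0 0 0 0 -1;0 0 0 0 0 0 -1;0 0 0 0 0 0 -1"

```text
time: 26.6
position: [0.6089, -0.1328, 0.434]
tool_rot: [-2.37, -2.062, -0.006]
ft_force: [-0.5, 0.5, -1.5]
grip_width: 0.297
```

```bash
python3 - <<'E'
from meas import *
st(); todo([.606,-.1334,.433],1.43)
s,p,R=tool(); print('aim', (p+R[:,2]*.386))
s=grab('scene','s14');d=grab('side','d14')
a=s['pixels'][170:290,130:290];b=d['pixels'][130:250,220:380]
cv2.imwrite('pics/c14.png',np.hstack([cv2.resize(a,(400,300)),cv2.resize(b,(400,300))]))
m,ce,q=comp(s,*B,(160,200,250,280)); r=rect(s,m,.045); print('b',r[:3])
E
```

```text
t 26.6 p [ 0.6089 -0.1328  0.434 ] yaw 1.432 tilt [ 0.003  0.003 -1.   ] F [-0.5  0.5 -1.5] g 0.297 q [ 0.7   0.32 -0.67  1.46  0.19  1.43 -0.11]
 shift now-axes cm [-0.1  -0.28  0.1 ] turn [ 0.003 -0.003  0.002] shift in target axes [-0.1  -0.28  0.1 ]
aim [ 0.61005649 -0.13176094  0.04801294]
b (array([ 0.63513062, -0.13746393]), [21.708820343017578, 40.14718246459961], np.float32(1.456756))
```

View pics/c14.png

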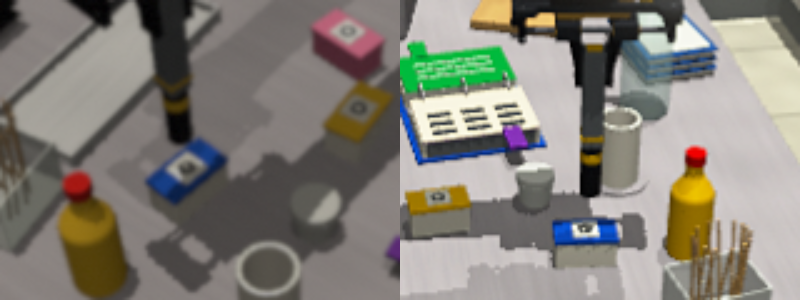

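Call:
play_rows --targets "0 -0.2 0 0 0 0 -1;0 0 0 0 0 0 -1;0 0 0 0 0 0 -1;0 0 0 0 0 0 -1;0 0 0 0 0 0 -1;0 0 0 0 0 0 -1;0 0 0 0 0 0 -1;0 0 0 0 0 0 -1;0 0 0 0 0 0 -1;0 0 0 0 0 0 -1;0 0 0 0 0 0 -1;0 0 0 0 0 0 -1;0 0 0 0 0 0 -1;0 0 0 0 0 0 -1;0 0 0 0 0 0 -1;0 0 0 0 0 0 -1;0 0 0 0 0 0 -1;0 0 0 0 0 0 -1;0 0 0 0 0 0 -1"

```text
time: 29.08
position: [0.6064, -0.1325, 0.4343]
tool_rot: [2.37, 2.061, 0.006]
ft_force: [-0.6, -0.3, -0.2]
grip_width: 0.299
```

```bash
python3 - <<'E'
from meas import *
s,p,R=tool(); print('aim', (p+R[:,2]*.386))
st(); s=grab('scene','s15');d=grab('side','d15')
m,ce,q=comp(d,*B,(260,200,330,250)); r=rect(d,m,.045); print('b',r[:3], ce, comp(load('d13'),*B,(260,200,330,250))[1])
a=s['pixels'][170:290,130:290];b=d['pixels'][130:250,220:380]
cv2.imwrite('pics/c15.png',np.hstack([cv2.resize(a,(400,300)),cv2.resize(b,(400,300))]))
todo([.682,.033,.49],1.43)
E
```

```text
aim [ 0.60766003 -0.1317077   0.04834495]
t 29.07 p [ 0.6064 -0.1325  0.4343] yaw 1.4319 tilt [ 0.003  0.002 -1.   ] F [-0.6 -0.3 -0.2] g 0.299 q [ 0.71  0.31 -0.67  1.47  0.19  1.43 -0.1 ]
b (array([ 0.60481964, -0.14572067]), [47.17203140258789, 79.7831802368164], np.float32(-0.14532283)) [293.3190184  222.98773006] [293.30188679 222.96226415]
 shift now-axes cm [17.45  5.21 -5.51] turn [ 0.003 -0.002  0.002] shift in target axes [17.44  5.16 -5.57]
```

View pics/c15.png

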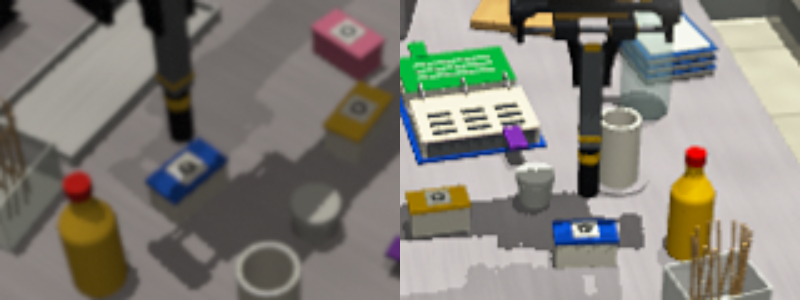

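Call:
play_rows --targets "0 0 -1.5 0 0 0 -1;0 0 -2 0 0 0 -1;0.5 0.2 -1.5 0 0 0 -1;1.5 0.5 0 0 0 0 -1;2 0.6 0 0 0 0 -1;2 0.6 0 0 0 0 -1;2 0.6 0 0 0 0 -1;2 0.6 0 0 0 0 -1;1.5 0.5 0 0 0 0 -1;1 0.3 0 0 0 0 -1;0.5 0.2 0 0 0 0 -1;0 0 0 0 0 0 -1;0 0 0 0 0 0 -1"

```text
time: 30.8
position: [0.6683, 0.0012, 0.4864]
tool_rot: [-2.365, -2.065, -0.007]
ft_force: [0.3, -0.2, -0.8]
grip_width: 0.3
```

```bash
python3 - <<'E'
from meas import *
st(); todo([.683,.0335,.49],1.43)
E
```

```text
t 30.8 p [0.6683 0.0012 0.4864] yaw 1.4356 tilt [ 0.002  0.005 -1.   ] F [ 0.3 -0.2 -0.8] g 0.3 q [ 0.45  0.42 -0.71  1.25  0.26  1.57 -0.35]
 shift now-axes cm [ 3.4   1.02 -0.35] turn [ 0.001 -0.005  0.006] shift in target axes [ 3.4   1.   -0.36]
```

Call:
play_rows --targets "1 0.3 0 0 -0.005 0.006 -1;1 0.3 0 0 0 0 -1;0.8 0.3 0 0 0 0 -1;0 0 0 0 0 0 -1;0 0 0 0 0 0 -1"

```text
time: 31.42
position: [0.682, 0.0288, 0.4866]
tool_rot: [2.373, 2.056, 0.0]
ft_force: [-0.4, 0.0, -0.5]
grip_width: 0.299
```

```bash
python3 - <<'E'
from meas import *
st(); todo([.683,.0335,.49],1.43)
s,p,R=tool(); print('nose', (p+R[:,2]*.336))
w=grab('wrist','w16'); s=grab('scene','s16'); d=grab('side','d16')
cv2.imwrite('pics/c16.png',np.hstack([cv2.resize(s['pixels'][200:320,180:300],(400,400)),cv2.resize(d['pixels'][100:220,250:370],(400,400))]))
E
```

```text
t 31.43 p [0.682  0.0288 0.4866] yaw 1.4279 tilt [ 0.001 -0.001 -1.   ] F [-0.4  0.  -0.5] g 0.299 q [ 0.39  0.45 -0.71  1.2   0.29  1.58 -0.4 ]
 shift now-axes cm [ 0.48  0.03 -0.34] turn [ 0.001  0.001 -0.002] shift in target axes [ 0.48  0.03 -0.34]
nose [0.68242969 0.02844349 0.15057909]
```

View pics/w16.png

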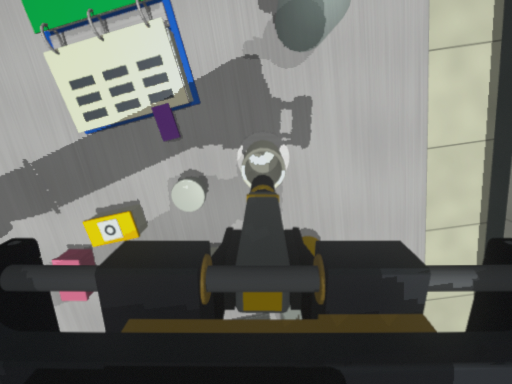

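View pics/c16.png

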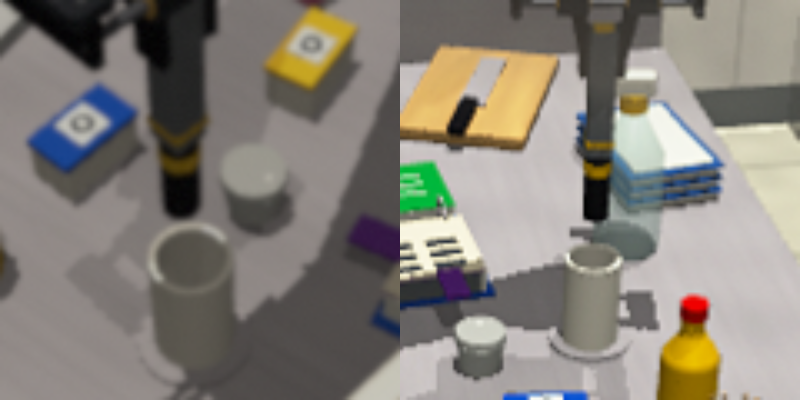

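Call:
play_rows --targets "0.3 0 0 0 0 0 -1;0 0 1 0 0 0 -1;0 0 1.5 0 0 0 -1;0 0 1.5 0 0 0 -1;0 0 0 0 0 0 -1"

```text
time: 32.2
position: [0.682, 0.0306, 0.4424]
tool_rot: [2.376, 2.055, -0.003]
ft_force: [0.1, 0.6, -1.8]
grip_width: 0.3
```

```bash
python3 - <<'E'
from meas import *
st(); todo([.683,.0335,.343],1.43)
s,p,R=tool(); print('nose', (p+R[:,2]*.336))
s=grab('scene','s17'); d=grab('side','d17')
cv2.imwrite('pics/c17.png',np.hstack([cv2.resize(s['pixels'][230:310,190:270],(400,400),interpolation=2),cv2.resize(d['pixels'][130:210,270:350],(400,400),interpolation=2)]))
E
```

```text
t 32.2 p [0.682  0.0306 0.4424] yaw 1.4263 tilt [-0.001 -0.002 -1.   ] F [ 0.1  0.6 -1.8] g 0.3 q [ 0.4   0.46 -0.71  1.28  0.3   1.5  -0.42]
 shift now-axes cm [0.32 0.06 9.94] turn [-0.001  0.002 -0.004] shift in target axes [0.3  0.05 9.94]
nose [0.6817053  0.03004709 0.10640939]
```

View pics/c17.png

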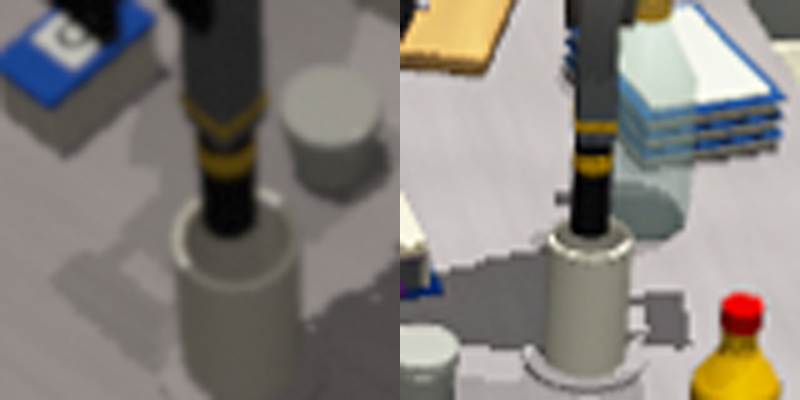

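Call:
play_rows --targets "0.3 0 1 0 0 0 -1;0 0 1.5 0 0 0 -1;0 0 1.5 0 0 0 -1;0 0 1.5 0 0 0 -1;0 0 1.2 0 0 0 -1;0 0 0.8 0 0 0 -1;0 0 0 0 0 0 -1;0 0 0 0 0 0 -1"

```text
time: 33.3
position: [0.6831, 0.034, 0.3643]
tool_rot: [2.374, 2.054, 0.002]
ft_force: [-0.6, -0.3, -1.6]
grip_width: 0.301
```

```bash
python3 - <<'E'
from meas import *
st(); todo([.683,.0335,.343],1.43)
E
```

```text
t 33.3 p [0.6831 0.034  0.3643] yaw 1.4263 tilt [ 0.002 -0.001 -1.   ] F [-0.6 -0.3 -1.6] g 0.301 q [ 0.4   0.5  -0.69  1.39  0.32  1.36 -0.44]
 shift now-axes cm [-0.05 -0.01  2.13] turn [ 0.003  0.001 -0.004] shift in target axes [-0.06 -0.01  2.13]
```

Call:
play_rows --targets "0 0 0.8 0 0 0 -1;0 0 0.8 0 0 0 -1;0 0 0.4 0 0 0 -1;0 0 0.1 0 0 0 -1;0 0 0 0 0 0 -1;0 0 0 0 0 0 -1"

```text
time: 34.05
position: [0.6835, 0.0341, 0.3429]
tool_rot: [2.374, 2.053, 0.004]
ft_force: [-0.5, -0.3, -1.3]
grip_width: 0.293
```

```bash
python3 - <<'E'
from meas import *
st(); todo([.683,.0335,.342],1.43)
E
```

```text
t 34.05 p [0.6835 0.0341 0.3429] yaw 1.4261 tilt [ 0.004 -0.001 -1.   ] F [-0.5 -0.3 -1.3] g 0.293 q [ 0.4   0.51 -0.69  1.42  0.33  1.32 -0.45]
 shift now-axes cm [-0.07 -0.04  0.09] turn [ 0.004  0.    -0.004] shift in target axes [-0.07 -0.04  0.09]
```

Call:
play_rows --targets "0 0 0.2 0 0 0 -1;0 0 0.1 0 0 0 -1;0 0 0 0 0 0 -0.3;0 0 0 0 0 0 -0.1;0 0 0 0 0 0 0.2;0 0 0 0 0 0 0.5;0 0 0 0 0 0 0.8;0 0 0 0 0 0 1;0 0 0 0 0 0 1;0 0 0 0 0 0 1"

```text
time: 35.3
position: [0.6839, 0.0343, 0.3412]
tool_rot: [2.372, 2.052, 0.007]
ft_force: [-0.2, -0.4, -0.1]
grip_width: 0.985
```

```bash
python3 - <<'E'
from meas import *
st(); s=grab('scene','s18'); d=grab('side','d18');grab('wrist','w18')
cv2.imwrite('pics/c18.png',np.hstack([cv2.resize(s['pixels'][180:320,180:320],(400,400),interpolation=2),cv2.resize(d['pixels'][90:230,240:380],(400,400),interpolation=2)]))
E
```

```text
t 35.3 p [0.6839 0.0343 0.3412] yaw 1.4261 tilt [ 0.007 -0.001 -1.   ] F [-0.2 -0.4 -0.1] g 0.985 q [ 0.4   0.51 -0.69  1.42  0.33  1.32 -0.45]
```

View pics/c18.png

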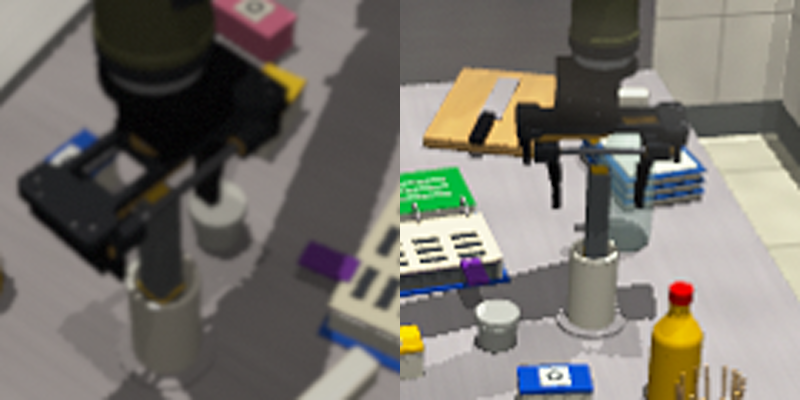

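View pics/w18.png

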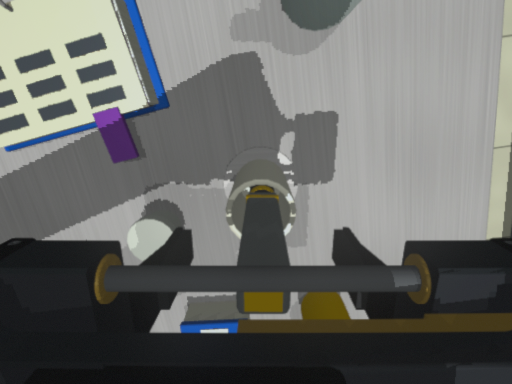

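Call:
play_rows --targets "0 0 -2 0 0 0 1;0 0 -3 0 0 0 1;0 0 -3 0 0 0 1;0 0 -3 0 0 0 1;0 0 -2 0 0 0 1;-3 0 0 0 0 -0.15 1;-3 0 0 0 0 -0.15 1;-3 0 0 0 0 -0.15 1;0 0 0 0 0 -0.15 1;0 0 0 0 0 -0.15 1;0 0 0 0 0 -0.15 1;0 0 0 0 0 -0.15 1;0 0 0 0 0 -0.15 1;0 0 0 0 0 -0.15 1;0 0 0 0 0 -0.1 1;0 0 0 0 0 0 1"

```text
time: 37.45
position: [0.6819, -0.0558, 0.5034]
tool_rot: [0.338, 3.09, 0.005]
ft_force: [-0.3, 0.7, 0.3]
grip_width: 0.999
```

```bash
python3 - <<'E'
from meas import *
st(); s=grab('scene','s19');todo([.63,-.133,.38],3.05)
m,ce,q=comp(s,*B,(160,200,250,280)); r=rect(s,m,.045); print('b',r[:3],q)
m,ce,q=comp(s,*Y,(245,190,310,240)); r=rect(s,m,.045); print('y',r[:3],q)
E
```

```text
t 37.45 p [ 0.6819 -0.0558  0.5034] yaw 2.9233 tilt [ 0.033 -0.    -0.999] F [-0.3  0.7  0.3] g 0.999 q [ 0.65  0.51 -0.95  1.18  0.42  1.61  1.15]
 shift now-axes cm [ 3.79 -8.75 12.17] turn [ 0.005  0.033 -0.127] shift in target axes [ 4.47 -8.16 12.35]
b (array([ 0.60759558, -0.13343813]), [43.981056213378906, 77.4332046508789], np.float32(-0.09261381)) [189 226  31  25 222]
y (array([ 0.46110971, -0.03829173]), [25.366802215576172, 39.29494857788086], np.float32(1.5008256)) [260 214  15  10  78]
```

View pics/s19.png

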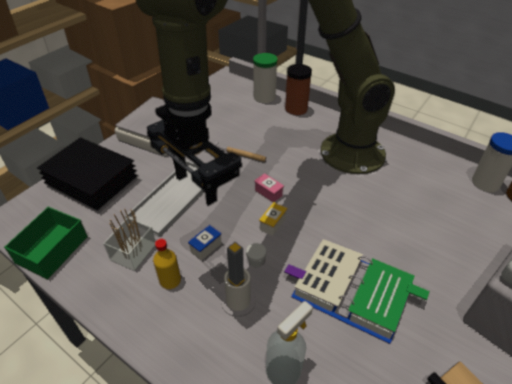

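Call:
play_rows --targets "0.4 -1 1 0 0.033 -0.06 1;0.6 -1.2 1.5 0 0 -0.06 1;0.6 -1.2 2 0 0 0 1;0.6 -1.2 2 0 0 0 1;0.6 -1.2 2 0 0 0 1;0.4 -0.8 1.5 0 0 0 1;0.2 -0.4 1 0 0 0 1;0 0 0 0 0 0 1;0 0 0 0 0 0 1"

```text
time: 38.62
position: [0.6392, -0.1204, 0.3956]
tool_rot: [0.167, 3.13, 0.009]
ft_force: [0.6, -0.9, -0.6]
grip_width: 1.0
```

```bash
python3 - <<'E'
from meas import *
st(); grab('wrist','w20')
E
```

```text
t 38.62 p [ 0.6392 -0.1204  0.3956] yaw 3.0352 tilt [ 0.008  0.005 -1.   ] F [ 0.6 -0.9 -0.6] g 1.0 q [ 0.85  0.49 -0.97  1.44  0.4   1.41  1.34]
```

View pics/w20.png

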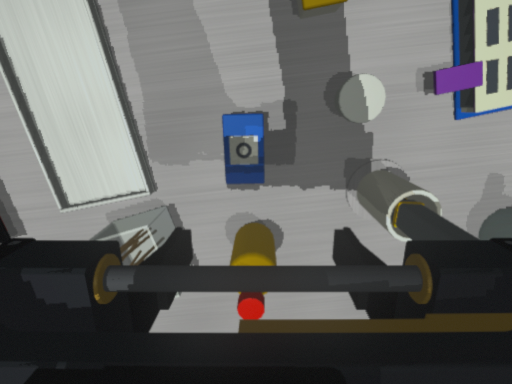

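```bash
python3 - <<'E'
from meas import *
w=load('w20')
m,ce,s=comp(w,(105,100,30),(125,255,255),(210,100,280,195)); r=rect(w,m,.045); print(s,r[0].round(4),np.round(r[1],1),r[2].round(3),bydepth(w,*ce).round(4))
print('label',bydepth(w,244,150).round(4),onplane(w,244,150,.045).round(4))
D=w['depth']
for q in ((63,210),(150,192)): print(onplane(w,*q,.02).round(4))
todo([*r[0],.195],np.pi+r[2])
E
```

```text
[ 222  113   42   71 1917] [ 0.6027 -0.1346] [45.3 78.8] -0.081 [ 0.559  -0.1109  0.3748]
label [ 0.6034 -0.1344  0.0464] [ 0.6035 -0.1345  0.045 ]
[ 0.659  -0.3809  0.02  ]
[ 0.6472 -0.2622  0.02  ]
 shift now-axes cm [ 3.63 -1.92 20.03] turn [ 0.006  0.007 -0.026] shift in target axes [ 3.53 -1.71 20.06]
```

Call:
play_rows --targets "0.9 -0.5 1.5 0.006 0.007 -0.026 1;0.9 -0.5 2.5 0 0 0 1;0.8 -0.4 2.5 0 0 0 1;0.3 -0.1 2 0 0 0 1;0 0 2 0 0 0 1;0 0 1.5 0 0 0 1;0 0 0 0 0 0 1;0 0 0 0 0 0 1"

```text
time: 39.67
position: [0.6126, -0.1291, 0.2758]
tool_rot: [0.117, 3.129, 0.001]
ft_force: [-0.5, 0.3, -0.4]
grip_width: 1.003
```

```bash
python3 - <<'E'
from meas import *
st(); todo([.6033,-.1345,.195],3.06); grab('wrist','w21')
E
```

```text
t 39.67 p [ 0.6126 -0.1291  0.2758] yaw 3.0666 tilt [ 0.01  0.   -1.  ] F [-0.5  0.3 -0.4] g 1.003 q [ 0.89  0.53 -0.94  1.64  0.46  1.19  1.34]
 shift now-axes cm [ 0.96 -0.61  8.07] turn [0.001 0.01  0.007] shift in target axes [ 0.88 -0.61  8.08]
```

View pics/w21.png

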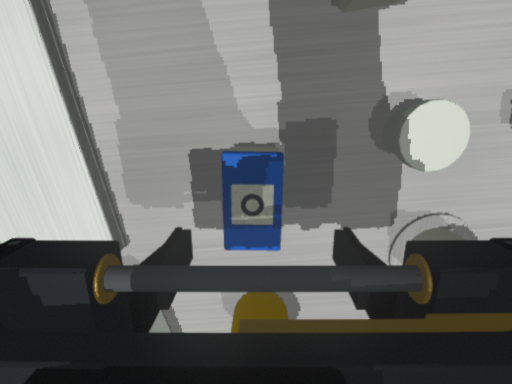

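Call:
play_rows --targets "0.4 -0.3 1 0 0.01 0 1;0.4 -0.3 1.5 0 0 0 1;0.1 0 1.5 0 0 0 1;0 0 1.5 0 0 0 1;0 0 1 0 0 0 1;0 0 0.5 0 0 0 1;0 0 0 0 0 0 1"

```text
time: 40.6
position: [0.6024, -0.135, 0.2008]
tool_rot: [-0.119, -3.138, -0.002]
ft_force: [0.2, -0.1, 1.0]
grip_width: 1.002
```

```bash
python3 - <<'E'
from meas import *
st(); todo([.6033,-.1345,.195],3.06); grab('wrist','w22')
E
```

```text
t 40.6 p [ 0.6024 -0.135   0.2008] yaw 3.0661 tilt [-0.001  0.001 -1.   ] F [ 0.2 -0.1  1. ] g 1.002 q [ 0.87  0.6  -0.89  1.72  0.52  1.08  1.3 ]
 shift now-axes cm [-0.08  0.06  0.58] turn [ 0.001 -0.001  0.006] shift in target axes [-0.08  0.06  0.58]
```

View pics/w22.png

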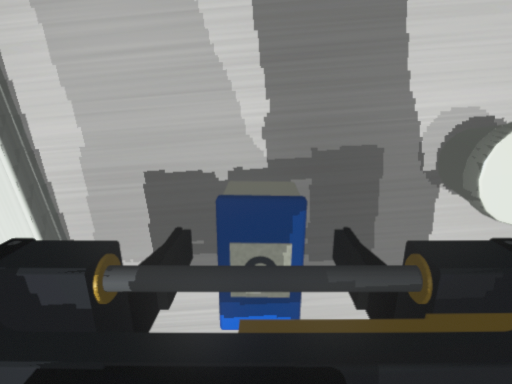

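The box is centred between the open fingers. I'll go down 0.6 cm and close.

Call:
play_rows --targets "0 0 0.4 0 0 0 1;0 0 0.2 0 0 0 0.6;0 0 0 0 0 0 0.3;0 0 0 0 0 0 0;0 0 0 0 0 0 -1;0 0 0 0 0 0 -1;0 0 0 0 0 0 -1;0 0 0 0 0 0 -1;0 0 0 0 0 0 -1;0 0 0 0 0 0 -1" --newtons 20

```text
time: 41.9
position: [0.6033, -0.1351, 0.1962]
tool_rot: [0.119, 3.137, -0.0]
ft_force: [0.3, -0.4, 0.6]
grip_width: 0.527
```

Call:
play_rows --targets "0 0 -1.5 0 0 0 -1;0 0 -2 0 0 0 -1;0 0 -2 0 0 0 -1;0 0 -2 0 0 0 -1;0 0 -2 0 0 0 -1;0 0 -2 0 0 0 -1;0 0 -1 0 0 0 -1;0 0 0 0 0 0 -1"

```text
time: 42.9
position: [0.6032, -0.1347, 0.3322]
tool_rot: [0.118, 3.134, -0.002]
ft_force: [0.7, 0.3, -2.4]
grip_width: 0.531
```

```bash
python3 - <<'E'
from meas import *
st(); grab('wrist','w23')
E
```

```text
t 42.9 p [ 0.6032 -0.1347  0.3322] yaw 3.0663 tilt [ 0.005 -0.002 -1.   ] F [ 0.7  0.3 -2.4] g 0.531 q [ 0.93  0.47 -0.98  1.6   0.4   1.28  1.38]
```

View pics/w23.png

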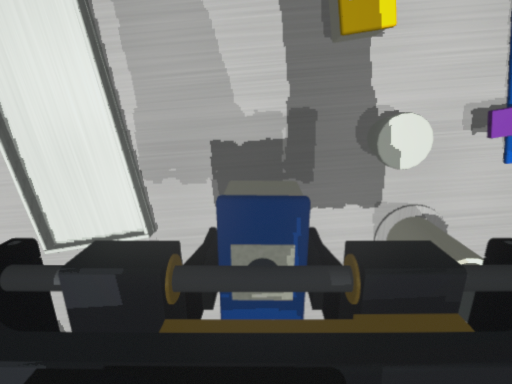

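Call:
play_rows --targets "0.5 -1.5 0 0 0 0.1 -1;0.5 -1.5 0 0 0 0.14 -1;0 -1.5 0 0 0 0.14 -1;0 -1 0 0 0 0.14 -1;0 0 0 0 0 0.14 -1;0 0 0 0 0 0.14 -1;0 0 0 0 0 0.14 -1;0 0 0 0 0 0.14 -1;0 0 0 0 0 0.14 -1;0 0 0 0 0 0.07 -1;0 0 0 0 0 0 -1;0 0 0 0 0 0 -1"

```text
time: 44.45
position: [0.5749, -0.188, 0.317]
tool_rot: [-2.018, -2.382, 0.007]
ft_force: [-0.6, 0.6, -1.6]
grip_width: 0.524
```

```bash
python3 - <<'E'
from meas import *
st(); todo([.531,-.333,.36],1.67)
E
```

```text
t 44.45 p [ 0.5749 -0.188   0.317 ] yaw 1.7361 tilt [-0.018  0.009 -1.   ] F [-0.6  0.6 -1.6] g 0.524 q [ 0.86  0.38 -0.73  1.65  0.26  1.23  0.25]
 shift now-axes cm [-13.53  -6.78  -4.35] turn [-0.017 -0.012  0.066] shift in target axes [-13.99  -5.8   -4.3 ]
```

Call:
play_rows --targets "-1 -0.4 -1 -0.017 -0.012 0.066 -1;-1.5 -0.6 -1 0 0 0 -1;-1.5 -0.6 -1 0 0 0 -1;-1.5 -0.7 -1 0 0 0 -1;-1.5 -0.7 -0.3 0 0 0 -1;-1.5 -0.7 0 0 0 0 -1;-1.5 -0.7 0 0 0 0 -1;-1 -0.4 0 0 0 0 -1;-0.5 -0.2 0 0 0 0 -1;0 0 0 0 0 0 -1;0 0 0 0 0 0 -1"

```text
time: 45.82
position: [0.5344, -0.3158, 0.3598]
tool_rot: [-2.102, -2.329, 0.0]
ft_force: [0.1, 0.0, -1.2]
grip_width: 0.525
```

```bash
python3 - <<'E'
from meas import *
st(); todo([.531,-.333,.2012],1.67); grab('wrist','w24')
E
```

```text
t 45.83 p [ 0.5344 -0.3158  0.3598] yaw 1.6735 tilt [-0.003  0.003 -1.   ] F [ 0.1  0.  -1.2] g 0.525 q [ 1.03  0.36 -0.67  1.57  0.23  1.3   0.43]
 shift now-axes cm [-1.73 -0.47 15.86] turn [-0.003 -0.003  0.004] shift in target axes [-1.68 -0.51 15.86]
```

View pics/w24.png

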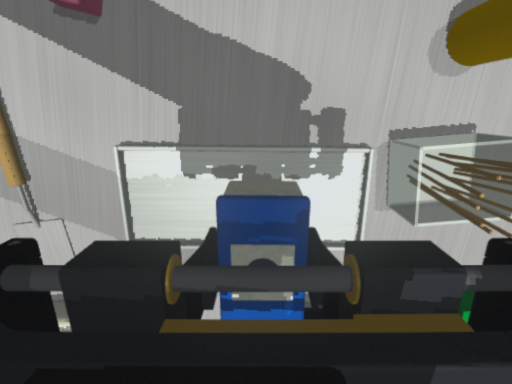

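```bash
python3 - <<'E'
from meas import *
w=load('w24')
c=w['pixels'][130:260,100:390]; cv2.imwrite('pics/c24.png',cv2.resize(c,None,fx=2.7,fy=2.7,interpolation=2))
a=onplane(w,117,146,.02);b=onplane(w,371,147,.02);print(a,b,np.linalg.norm(a-b),np.arctan2(*(b-a)[[1,0]]))
u=(b-a)/np.linalg.norm(b-a);n=np.array([u[1],-u[0],0]);print('center',(a+b)/2+n*.0625)
print(onplane(w,130,244,.02), ((onplane(w,130,244,.02)-a)@n))
for v in (170,200,220):
  print([bydepth(w,x,v).round(4).tolist() for x in (150,)])
E
```

```text
[ 0.368258   -0.29012108  0.02      ] [ 0.6463227  -0.26219504  0.02      ] 0.27946348880310423 0.10009441038497374
center [ 0.51353581 -0.33834523  0.02      ]
[ 0.37951999 -0.4080547   0.02      ] 0.11846870906492939
[[0.3986, -0.3172, 0.0042]]
[[0.3991, -0.3539, 0.0061]]
[[0.3985, -0.3804, 0.005]]
```

View pics/c24.png

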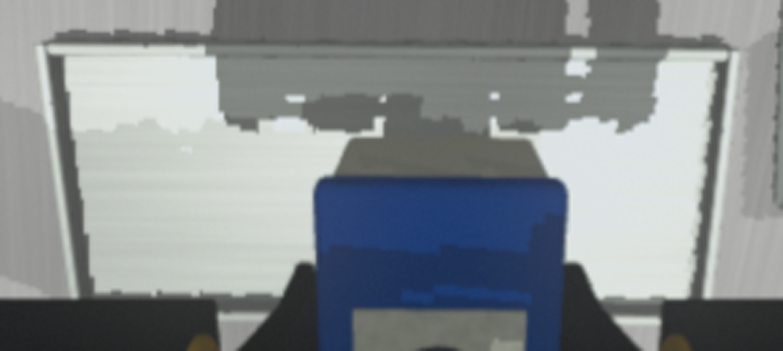

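Call:
play_rows --targets "-0.6 -0.2 0.5 0 0 0 -1;-0.6 -0.2 1.5 0 0 0 -1;-0.5 -0.1 2 0 0 0 -1;0 0 2 0 0 0 -1;0 0 2 0 0 0 -1;0 0 1.5 0 0 0 -1;0 0 1 0 0 0 -1;0 0 0 0 0 0 -1;0 0 0 0 0 0 -1"

```text
time: 47.0
position: [0.5305, -0.3326, 0.2455]
tool_rot: [-2.097, -2.33, -0.0]
ft_force: [-0.5, 0.8, -0.7]
grip_width: 0.53
```

```bash
python3 - <<'E'
from meas import *
st(); todo([.531,-.336,.2012],1.67)
E
```

```text
t 47.0 p [ 0.5305 -0.3326  0.2455] yaw 1.6758 tilt [-0.005  0.005 -1.   ] F [-0.5  0.8 -0.7] g 0.53 q [ 1.01  0.47 -0.63  1.67  0.3   1.11  0.41]
 shift now-axes cm [-0.37  0.03  4.42] turn [-0.005 -0.005  0.006] shift in target axes [-0.35  0.01  4.43]
```

Call:
play_rows --targets "-0.2 0 1 -0.005 -0.005 0.006 -1;-0.1 0 1 0 0 0 -1;0 0 1 0 0 0 -1;0 0 0.8 0 0 0 -1;0 0 0.5 0 0 0 -1;0 0 0.1 0 0 0 -1;0 0 0 0 0 0 -1;0 0 0 0 0 0 -1"

```text
time: 48.0
position: [0.5317, -0.3361, 0.2011]
tool_rot: [2.108, 2.325, -0.0]
ft_force: [-0.1, 0.2, -0.9]
grip_width: 0.527
```

```bash
python3 - <<'E'
from meas import *
st(); todo([.531,-.336,.2012],1.67);grab('side','d25')
E
```

```text
t 48.0 p [ 0.5317 -0.3361  0.2011] yaw 1.6689 tilt [ 0.002 -0.002 -1.   ] F [-0.1  0.2 -0.9] g 0.527 q [ 1.    0.52 -0.6   1.7   0.34  1.03  0.38]
 shift now-axes cm [ 0.02 -0.07 -0.01] turn [ 0.002  0.002 -0.001] shift in target axes [ 0.02 -0.07 -0.01]
```

View pics/d25.png

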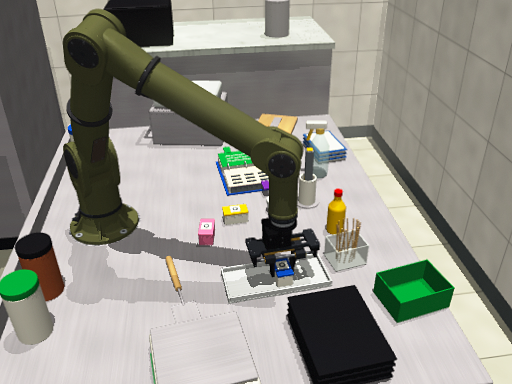

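Blue is inside the tray with its length along tray y. Lower 1–2 mm, open, and rise.

Call:
play_rows --targets "0 0 0.1 0 0 0 -1;0 0 0 0 0 0 0.2;0 0 0 0 0 0 0.4;0 0 0 0 0 0 0.5;0 0 0 0 0 0 0.5;0 0 0 0 0 0 0.5;0 0 -1.5 0 0 0 0.5;0 0 -2.5 0 0 0 0.5;0 0 -3 0 0 0 1;0 0 -3 0 0 0 1;0 0 -3 0 0 0 1;0 0 -2 0 0 0 1;0 0 -1 0 0 0 1;0 0 0 0 0 0 1"

```text
time: 49.8
position: [0.532, -0.3349, 0.3729]
tool_rot: [2.102, 2.322, 0.001]
ft_force: [0.0, -0.3, -1.0]
grip_width: 0.999
```

```bash
python3 - <<'E'
from meas import *
st(); s=grab('scene','s26');w=grab('wrist','w26')
try:
  m,ce,q=comp(s,*Y,(235,185,320,245)); r=rect(s,m,.045); print('y',r[:3],q)
except Exception as e: print(e)
E
```

```text
t 49.8 p [ 0.532  -0.3349  0.3729] yaw 1.6702 tilt [ 0.007 -0.006 -1.   ] F [ 0.  -0.3 -1. ] g 0.999 q [ 1.04  0.36 -0.66  1.54  0.23  1.31  0.46]
y (array([ 0.4315166 , -0.03684623]), [44.66105270385742, 81.33328247070312], np.float32(0.068108685)) [260 202  26  24 210]
```

View pics/s26.png

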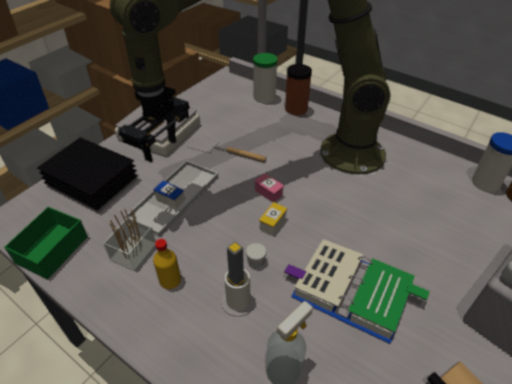

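View pics/w26.png

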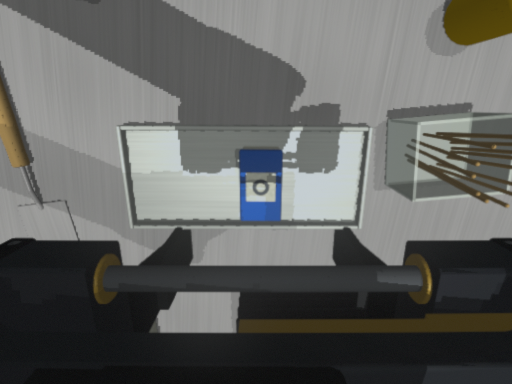

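```bash
python3 - <<'E'
from meas import *
w=load('w26')
m,ce,s=comp(w,(105,100,30),(125,255,255),(220,130,300,235)); r=rect(w,m,.05); print(s,r[0].round(4),np.round(r[1],1),r[2].round(3),bydepth(w,260,185).round(4),bydepth(w,247,165).round(4),bydepth(w,273,212).round(4))
C=[onplane(w,*q,.02) for q in ((120,127),(371,127),(362,228),(132,228))]
for c in C: print(c.round(4))
print(np.mean(C,0))
todo([.48,-.037,.38],3.21)
E
```

```text
[ 239  150   43   71 1997] [ 0.5301 -0.3362] [44.3 78.2] -1.476 [ 0.5298 -0.3345  0.0514] [ 0.5141 -0.3146  0.0497] [ 0.5473 -0.3644  0.0494]
[ 0.3683 -0.2915  0.02  ]
[ 0.6478 -0.2635  0.02  ]
[ 0.6623 -0.3852  0.02  ]
[ 0.378  -0.4133  0.02  ]
[ 0.51412765 -0.33840741  0.02      ]
 shift now-axes cm [30.14 -2.18 -1.02] turn [ 0.     0.008 -1.54 ] shift in target axes [ 3.12 30.06 -0.85]
```

```bash
python3 - <<'E'
from meas import *
s=load('s26')
m,ce,q=comp(s,(160,80,60),(179,255,255),(250,170,290,205)); r=rect(s,m,.045); print('pink',r[:3],q)
for p in ((257,183),(270,177),(282,188),(269,197)): print(onplane(s,*p,.045).round(3))
E
```

```text
pink (array([ 0.34934442, -0.10871185]), [76.97117614746094, 101.38191223144531], np.float32(1.4739866)) [255 174  29  27 423]
[ 0.356 -0.146  0.045]
[ 0.311 -0.13   0.045]
[ 0.331 -0.074  0.045]
[ 0.384 -0.083  0.045]
```

Call:
play_rows --targets "1.2 -0.2 0 0 0 0 1;2.4 -0.2 0 0 0 0 1;2.4 -0.2 0 0 0 0 1;2.4 -0.2 0 0 0 0 1;2.4 -0.2 0 0 0 0 1;2.4 -0.2 0 0 0 0 1;2.4 -0.2 0 0 0 0 1;2.4 -0.2 0 0 0 0 1;2.4 -0.2 0 0 0 0 1;2 0 0 0 0 -0.08 1;1 0 0 0 0 -0.14 1;0 0 0 0 0 -0.14 1;0 0 0 0 0 -0.14 1;0 0 0 0 0 -0.14 1;0 0 0 0 0 -0.14 1;0 0 0 0 0 -0.14 1;0 0 0 0 0 -0.14 1;0 0 0 0 0 -0.14 1;0 0 0 0 0 -0.08 1;0 0 0 0 0 0 1"

```text
time: 52.4
position: [0.4834, -0.0777, 0.3666]
tool_rot: [-0.225, -3.133, 0.001]
ft_force: [0.3, 0.4, 0.7]
grip_width: 1.004
```

```bash
python3 - <<'E'
from meas import *
st(); todo([.48,-.037,.38],3.21)
E
```

```text
t 52.4 p [ 0.4834 -0.0777  0.3666] yaw 2.9984 tilt [-0.001 -0.    -1.   ] F [0.3 0.4 0.7] g 1.004 q [ 0.98  0.05 -0.88  1.86  0.04  1.25  1.51]
 shift now-axes cm [ 0.92  3.98 -1.34] turn [-0.    -0.001 -0.212] shift in target axes [ 0.06  4.08 -1.34]
```

Call:
play_rows --targets "0 1 -0.5 0 0 -0.1 1;0 1 -0.5 0 0 -0.1 1;0 1.2 0 0 0 0 1;0 0.5 0 0 0 0 1;0 0 0 0 0 0 1;0 0 0 0 0 0 1"

```text
time: 53.15
position: [0.4835, -0.0379, 0.3763]
tool_rot: [0.082, -3.139, 0.001]
ft_force: [-0.1, 0.1, -0.4]
grip_width: 1.004
```

```bash
python3 - <<'E'
from meas import *
st(); w=grab('wrist','w27')
m,ce,s=comp(w,(20,100,60),(35,255,255),(160,60,370,235)); r=rect(w,m,.045); print(s,r[0].round(4),np.round(r[1],1),r[2].round(3),bydepth(w,*(ce+[0,20])).round(4))
todo([*r[0],.195],np.pi+r[2])
E
```

```text
t 53.15 p [ 0.4835 -0.0379  0.3763] yaw -3.0896 tilt [-0.002 -0.001 -1.   ] F [-0.1  0.1 -0.4] g 1.004 q [ 0.95  0.03 -0.92  1.86  0.02  1.27  1.64]
[ 241   95   46   77 2340] [ 0.4272 -0.038 ] [46. 79.] 0.08 [ 0.4457 -0.0373  0.044 ]
 shift now-axes cm [ 5.59  0.31 18.14] turn [-0.001 -0.002 -0.028] shift in target axes [ 5.61  0.45 18.13]
```

View pics/w27.png

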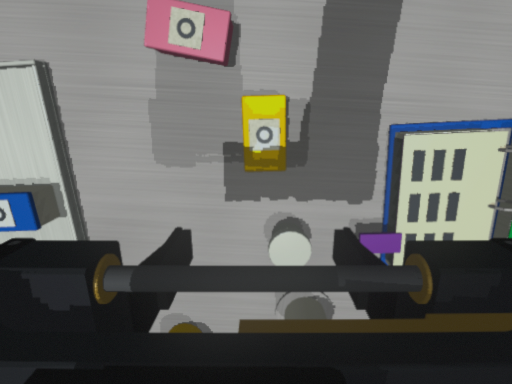

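Call:
play_rows --targets "1 0.1 1 0 0 -0.028 1;1.2 0.1 2 0 0 0 1;1 0.1 2 0 0 0 1;0.6 0 2 0 0 0 1;0 0 2 0 0 0 1;0 0 1.5 0 0 0 1;0 0 1 0 0 0 1;0 0 0 0 0 0 1;0 0 0 0 0 0 1"

```text
time: 54.32
position: [0.4451, -0.0408, 0.2583]
tool_rot: [-0.115, 3.139, -0.001]
ft_force: [-0.7, -0.4, 0.4]
grip_width: 1.002
```

```bash
python3 - <<'E'
from meas import *
st(); todo([.437,-.0372,.195],3.22); w=grab('wrist','w28')
m,ce,s=comp(w,(20,100,60),(35,255,255),(160,60,370,255)); r=rect(w,m,.045); print(s,r[0].round(4),np.round(r[1],1),r[2].round(3))
E
```

```text
t 54.33 p [ 0.4451 -0.0408  0.2583] yaw -3.0685 tilt [ 0.001 -0.001 -1.   ] F [-0.7 -0.4  0.4] g 1.002 q [ 0.94  0.08 -0.93  2.08  0.08  1.02  1.62]
 shift now-axes cm [0.78 0.42 6.33] turn [-0.001  0.001 -0.005] shift in target axes [0.78 0.42 6.33]
[ 233  145   68  108 4991] [ 0.4261 -0.0382] [45.5 78.4] 0.075
```

View pics/w28.png

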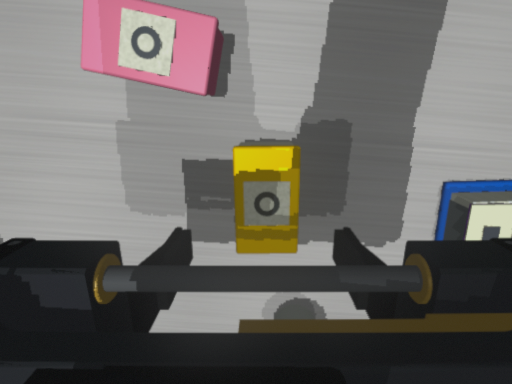

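Call:
play_rows --targets "0.3 0.2 1 0 0 0 1;0.3 0.1 1.5 0 0 0 1;0.1 0 1.5 0 0 0 1;0 0 1.2 0 0 0 1;0 0 0.6 0 0 0 1;0 0 0.3 0 0 0 1;0 0 0 0 0 0 1;0 0 0 0 0 0 1"

```text
time: 55.38
position: [0.4377, -0.0381, 0.1933]
tool_rot: [-0.115, 3.138, -0.001]
ft_force: [0.1, 0.6, -1.1]
grip_width: 1.0
```

```bash
python3 - <<'E'
from meas import *
st(); todo([.437,-.0375,.195],3.22); w=grab('wrist','w29')
E
```

```text
t 55.38 p [ 0.4377 -0.0381  0.1933] yaw -3.0683 tilt [ 0.001 -0.001 -1.   ] F [ 0.1  0.6 -1.1] g 1.0 q [ 0.89  0.2  -0.91  2.15  0.2   0.88  1.51]
 shift now-axes cm [ 0.06  0.07 -0.17] turn [-0.001  0.001 -0.005] shift in target axes [ 0.06  0.07 -0.17]
```

View pics/w29.png

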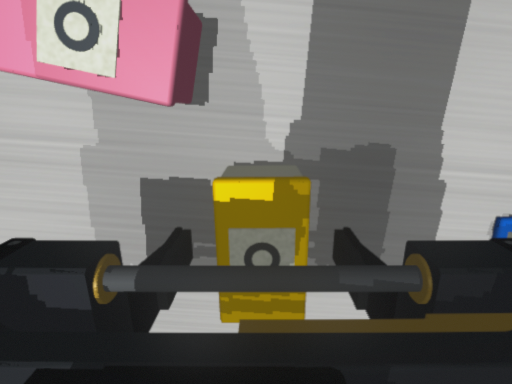

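The yellow box is centred. Close and lift.

Call:
play_rows --targets "0 0 0 0 0 0 0.6;0 0 0 0 0 0 0.3;0 0 0 0 0 0 0;0 0 0 0 0 0 -1;0 0 0 0 0 0 -1;0 0 0 0 0 0 -1;0 0 0 0 0 0 -1;0 0 0 0 0 0 -1;0 0 0 0 0 0 -1;0 0 0 0 0 0 -1" --newtons 25

```text
time: 56.68
position: [0.4381, -0.0383, 0.194]
tool_rot: [-0.114, 3.137, -0.003]
ft_force: [0.2, -0.6, 0.3]
grip_width: 0.531
```

```bash
python3 - <<'E'
from meas import *
st()
E
```

```text
t 56.67 p [ 0.4381 -0.0383  0.194 ] yaw -3.0687 tilt [ 0.003 -0.002 -1.   ] F [ 0.2 -0.6  0.3] g 0.531 q [ 0.89  0.19 -0.91  2.15  0.2   0.88  1.51]
```

Call:
play_rows --targets "0 0 -1 0 0 0 -1;0 0 -2 0 0 0 -1;0 0 -2 0 0 0 -1;0 0 -2 0 0 0 -1;0 0 -2 0 0 0 -1;0 0 -2 0 0 0 -1;0 0 -1.5 0 0 0 -1;0 0 0 0 0 0 -1"

```text
time: 57.68
position: [0.4369, -0.0367, 0.3252]
tool_rot: [-0.119, 3.137, -0.004]
ft_force: [0.1, 0.5, -2.0]
grip_width: 0.521
```

```bash
python3 - <<'E'
from meas import *
st(); grab('wrist','w30');  todo([.438,-.345,.36],1.67)
E
```

```text
t 57.67 p [ 0.4369 -0.0367  0.3252] yaw -3.066 tilt [ 0.002 -0.002 -1.   ] F [ 0.1  0.5 -2. ] g 0.521 q [ 0.99 -0.07 -0.92  2.03 -0.06  1.16  1.74]
 shift now-axes cm [  2.18 -30.75  -3.49] turn [-1.000e-03  2.000e-03  1.547e+00] shift in target axes [-30.69  -2.91  -3.55]
```

View pics/w30.png

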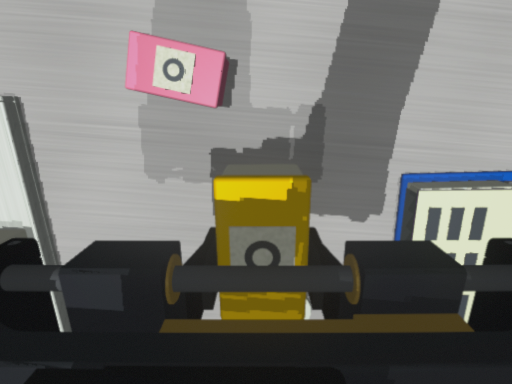

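Call:
play_rows --targets "0.3 -1.5 -0.5 0 0 0.1 -1;0 -2 -0.5 0 0 0.14 -1;0 -2 -0.5 0 0 0.14 -1;0 -1 -0.5 0 0 0.14 -1;0 0 -0.5 0 0 0.14 -1;0 0 -0.5 0 0 0.14 -1;0 0 0 0 0 0.14 -1;0 0 0 0 0 0.14 -1;0 0 0 0 0 0.14 -1;0 0 0 0 0 0.14 -1;-1 0 0 0 0 0.1 -1;-2 0 0 0 0 0 -1;-2 0 0 0 0 0 -1;-2 0 0 0 0 0 -1;-1.5 0 0 0 0 0 -1;-1 0 0 0 0 0 -1;0 0 0 0 0 0 -1"

```text
time: 59.85
position: [0.4373, -0.2036, 0.34]
tool_rot: [-2.041, -2.355, 0.004]
ft_force: [0.2, 0.7, -1.3]
grip_width: 0.526
```

```bash
python3 - <<'E'
from meas import *
st(); todo([.440,-.355,.36],1.67)
E
```

```text
t 59.85 p [ 0.4373 -0.2036  0.34  ] yaw 1.7133 tilt [-0.021  0.014 -1.   ] F [ 0.2  0.7 -1.3] g 0.526 q [ 1.22  0.07 -0.86  1.9   0.05  1.22  0.49]
 shift now-axes cm [-14.99  -1.93  -2.22] turn [-0.019 -0.017  0.043] shift in target axes [-15.1   -1.23  -2.  ]
```

Call:
play_rows --targets "-1.2 -0.1 -0.5 -0.019 -0.017 0.043 -1;-2 -0.2 -0.5 0 0 0 -1;-2 -0.2 -0.5 0 0 0 -1;-2 -0.2 -0.3 0 0 0 -1;-2 -0.2 0 0 0 0 -1;-1.6 -0.1 0 0 0 0 -1;-1 -0.1 0 0 0 0 -1;-0.5 0 0 0 0 0 -1;0 0 0 0 0 0 -1;0 0 0 0 0 0 -1"

```text
time: 61.1
position: [0.4391, -0.3351, 0.3592]
tool_rot: [2.109, 2.326, 0.0]
ft_force: [-0.9, 0.3, -1.8]
grip_width: 0.528
```

```bash
python3 - <<'E'
from meas import *
st(); todo([.440,-.355,.199],1.67); grab('wrist','w31')
E
```

```text
t 61.1 p [ 0.4391 -0.3351  0.3592] yaw 1.6686 tilt [ 0.001 -0.001 -1.   ] F [-0.9  0.3 -1.8] g 0.528 q [ 1.29  0.21 -0.77  1.74  0.15  1.25  0.58]
 shift now-axes cm [-1.97 -0.13 16.02] turn [ 0.001  0.001 -0.001] shift in target axes [-1.99 -0.11 16.02]
```

View pics/w31.png

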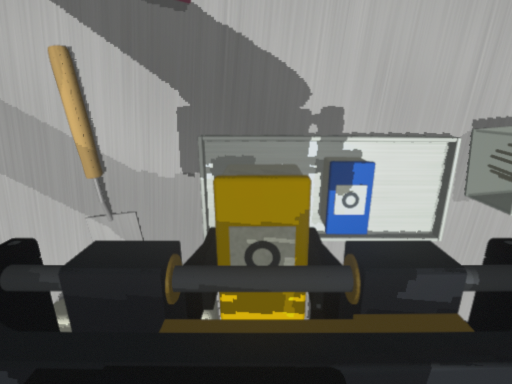

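Call:
play_rows --targets "-0.7 0 0.5 0 0 0 -1;-0.6 0 1.5 0 0 0 -1;-0.4 0 2 0 0 0 -1;-0.1 0 2 0 0 0 -1;0 0 2 0 0 0 -1;0 0 1.5 0 0 0 -1;0 0 1 0 0 0 -1;0 0 0 0 0 0 -1;0 0 0 0 0 0 -1"

```text
time: 62.28
position: [0.4401, -0.354, 0.2441]
tool_rot: [-2.108, -2.326, -0.001]
ft_force: [-0.3, 0.8, -2.0]
grip_width: 0.526
```

```bash
python3 - <<'E'
from meas import *
st(); todo([.440,-.355,.199],1.67)
E
```

```text
t 62.27 p [ 0.4401 -0.354   0.2441] yaw 1.6692 tilt [-0.002  0.002 -1.   ] F [-0.3  0.8 -2. ] g 0.526 q [ 1.24  0.36 -0.72  1.82  0.27  1.06  0.52]
 shift now-axes cm [-0.11 -0.02  4.51] turn [-0.001 -0.002 -0.001] shift in target axes [-0.1  -0.02  4.51]
```

Call:
play_rows --targets "-0.1 0 1 0 0 0 -1;0 0 1.2 0 0 0 -1;0 0 1 0 0 0 -1;0 0 0.7 0 0 0 -1;0 0 0.5 0 0 0 -1;0 0 0.2 0 0 0 -1;0 0 0 0 0 0 -1;0 0 0 0 0 0 -1"

```text
time: 63.28
position: [0.4415, -0.3555, 0.1995]
tool_rot: [2.109, 2.328, -0.003]
ft_force: [0.6, -0.6, -1.6]
grip_width: 0.527
```

```bash
python3 - <<'E'
from meas import *
st(); todo([.440,-.355,.199],1.67)
E
```

```text
t 63.27 p [ 0.4415 -0.3555  0.1995] yaw 1.6693 tilt [-0.001 -0.002 -1.   ] F [ 0.6 -0.6 -1.6] g 0.527 q [ 1.21  0.43 -0.69  1.85  0.33  0.98  0.48]
 shift now-axes cm [ 0.06 -0.14  0.05] turn [-0.002  0.001 -0.001] shift in target axes [ 0.06 -0.14  0.05]
```

Call:
play_rows --targets "0 0 0.1 0 0 0 -1;0 0 0 0 0 0 0.2;0 0 0 0 0 0 0.4;0 0 0 0 0 0 0.5;0 0 0 0 0 0 0.5;0 0 0 0 0 0 0.5;0 0 -1.5 0 0 0 0.5;0 0 -2.5 0 0 0 0.5;0 0 -3 0 0 0 1;0 0 -3 0 0 0 1;0 0 -3 0 0 0 1;0 0 -2 0 0 0 1;0 0 -1 0 0 0 1;0 0 0 0 0 0 1"

```text
time: 65.03
position: [0.4425, -0.3543, 0.3701]
tool_rot: [2.104, 2.326, -0.004]
ft_force: [0.1, 0.3, 0.1]
grip_width: 0.999
```

```bash
python3 - <<'E'
from meas import *
st(); s=grab('scene','s32');w=grab('wrist','w32')
E
```

```text
t 65.03 p [ 0.4425 -0.3543  0.3701] yaw 1.671 tilt [ 0.002 -0.005 -1.   ] F [0.1 0.3 0.1] g 0.999 q [ 1.29  0.24 -0.76  1.69  0.17  1.28  0.6 ]
```

View pics/s32.png

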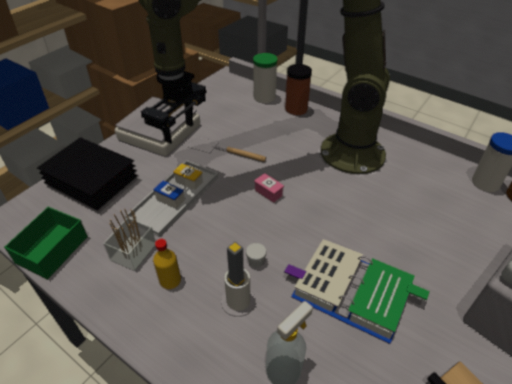

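View pics/w32.png

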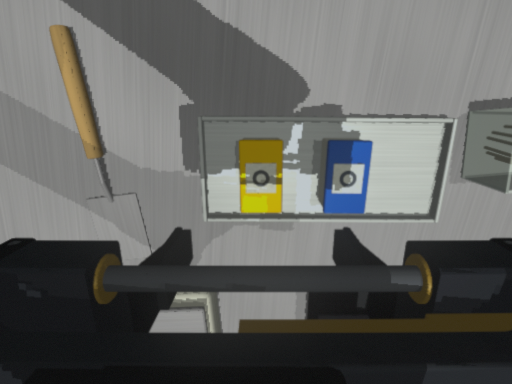

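```bash
python3 - <<'E'
from meas import *
w=load('w32')
for n,c,b in (('y',((20,100,60),(35,255,255)),(225,125,300,230)),('b',((105,100,30),(125,255,255)),(310,125,385,230))):
    m,ce,s=comp(w,*c,b); r=rect(w,m,.05); print(n,r[0].round(4),np.round(r[1],1),r[2].round(3)); 
    ys,xs=np.nonzero(m); P=np.array([bydepth(w,x,y) for x,y in zip(xs[::7],ys[::7])]); P=P[(abs(P[:,2]-.05)<.02)]; A=np.c_[P[:,:2]-P[:,:2].mean(0),np.ones(len(P))]; print('  plane',np.linalg.lstsq(A,P[:,2],rcond=None)[0].round(4))
    d=r[0]-np.array([.514,-.338]); print('  tray xy',(d@[.995,.1]).round(4),(d@[-.1,.995]).round(4))
todo([.545,.05,.37],1.67)
E
```

```text
y [ 0.4384 -0.3444] [45. 79.] -1.47
  plane [-0.0045 -0.001   0.0492]
  tray xy -0.0759 0.0012
b [ 0.529  -0.3362] [45.4 79.4] -1.48
  plane [ 0.0144 -0.0011  0.0491]
  tray xy 0.0151 0.0003
 shift now-axes cm [39.19 14.28 -0.26] turn [0.001 0.004 0.001] shift in target axes [39.2  14.24 -0.12]
```

Both boxes lie level, tops at 49 mm, and centred in the tray. The purple leaf comes next.

Call:
play_rows --targets "1.5 0.5 -0.2 0 0 0 1;3 1 0 0 0 0 1;3 1.1 0 0 0 0 1;3 1.1 0 0 0 0 1;3 1.1 0 0 0 0 1;3 1.1 0 0 0 0 1;3 1.1 0 0 0 0 1;3 1.1 0 0 0 0 1;3 1.1 0 0 0 0 1;3 1.1 0 0 0 0 1;2 0.8 0 0 0 0 1;1 0.4 0 0 0 0 1;0 0 0 0 0 0 1;0 0 0 0 0 0 1"

```text
time: 66.88
position: [0.522, -0.0045, 0.3618]
tool_rot: [-2.083, -2.329, 0.007]
ft_force: [-0.0, -1.1, 0.1]
grip_width: 1.0
```

```bash
python3 - <<'E'
from meas import *
st(); w=grab('wrist','w33'); todo([.545,.05,.37],1.67)
E
```

```text
t 66.88 p [ 0.522  -0.0045  0.3618] yaw 1.6821 tilt [-0.015  0.008 -1.   ] F [-0.  -1.1  0.1] g 1.0 q [ 0.88  0.18 -1.    1.79  0.15  1.27 -0.05]
 shift now-axes cm [ 5.18  2.88 -0.81] turn [-0.014 -0.009  0.012] shift in target axes [ 5.21  2.83 -0.82]
```

View pics/w33.png

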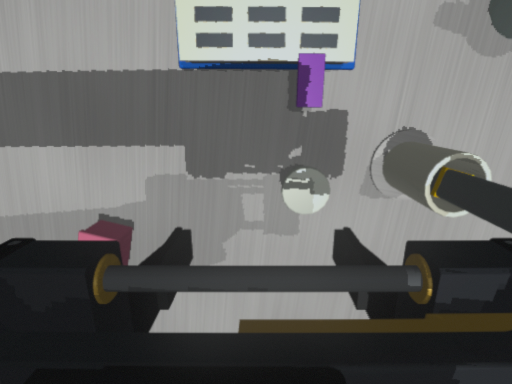

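Call:
play_rows --targets "1.2 0.7 -0.2 -0.014 -0.009 0.012 1;1.5 0.8 -0.2 0 0 0 1;1.2 0.7 0 0 0 0 1;0.6 0.3 0 0 0 0 1;0 0 0 0 0 0 1;0 0 0 0 0 0 1"

```text
time: 67.68
position: [0.5431, 0.0384, 0.3651]
tool_rot: [2.12, 2.318, -0.005]
ft_force: [0.4, -0.4, -0.1]
grip_width: 1.001
```

```bash
python3 - <<'E'
from meas import *
st(); w=grab('wrist','w34')
m,ce,s=comp(w,(125,60,30),(155,255,255),(220,60,330,230)); r=rect(w,m,.0365); print(ce,s,r[0].round(4),np.round(r[1],1),r[2].round(3),bydepth(w,*ce).round(4)); e=onplane(w,ce[0],s[1]+s[3],.0365);print('end',e)
g=e[:2]+.013*np.array([-.1,.995]); print('grip',g); todo([*g,.1965],1.67)
E
```

```text
t 67.67 p [0.5431 0.0384 0.3651] yaw 1.6602 tilt [-0.002 -0.003 -1.   ] F [ 0.4 -0.4 -0.1] g 1.001 q [ 0.77  0.25 -1.01  1.74  0.22  1.28 -0.2 ]
[278.03464948 117.48428687] [ 265   93   27   50 1241] [0.5504 0.1102] [26.4 48.8] -1.48 [0.5505 0.1108 0.0369]
end [0.55329581 0.08489546 0.0365    ]
grip [0.55199581 0.09783046]
 shift now-axes cm [ 5.88  1.46 16.84] turn [-0.002  0.002 -0.01 ] shift in target axes [ 5.82  1.48 16.86]
```

View pics/w34.png

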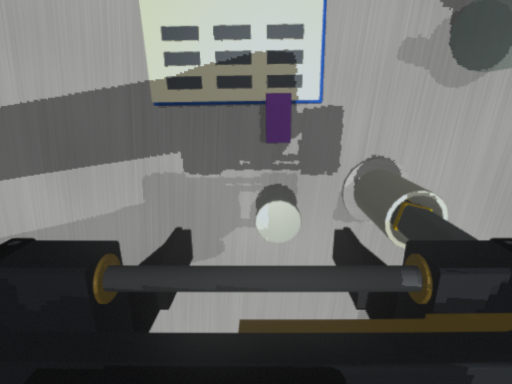

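Call:
play_rows --targets "1.2 0.4 0.5 0 0 -0.01 1;1.5 0.4 1.5 0 0 0 1;1.2 0.3 2 0 0 0 1;0.8 0.2 2 0 0 0 1;0.3 0.1 2 0 0 0 1;0 0 1.5 0 0 0 1;0 0 1 0 0 0 1;0 0 0 0 0 0 1;0 0 0 0 0 0 1"

```text
time: 68.85
position: [0.5529, 0.0908, 0.2542]
tool_rot: [2.109, 2.327, -0.005]
ft_force: [-1.2, 0.8, 0.5]
grip_width: 1.002
```

```bash
python3 - <<'E'
from meas import *
st(); w=grab('wrist','w35')
m,ce,s=comp(w,(125,60,30),(155,255,255),(200,60,330,240)); r=rect(w,m,.0365); e=onplane(w,ce[0],s[1]+s[3],.0365);print(ce,s,'end',e, bydepth(w,*ce))
g=e[:2]+.013*np.array([-.1,.995]); print('grip',g); todo([.552,.098,.1965],1.67)
E
```

```text
t 68.85 p [0.5529 0.0908 0.2542] yaw 1.6687 tilt [-0.001 -0.003 -1.   ] F [-1.2  0.8  0.5] g 1.002 q [ 0.59  0.42 -0.95  1.82  0.38  1.1  -0.4 ]
[264.60912613 195.04649161] [ 246  163   38   66 2323] end [0.55330371 0.08580741 0.0365    ] [0.55063707 0.11196582 0.0370624 ]
grip [0.55200371 0.09874241]
 shift now-axes cm [ 0.75 -0.01  5.77] turn [-0.001  0.003 -0.001] shift in target axes [ 0.73 -0.02  5.78]
```

View pics/w35.png

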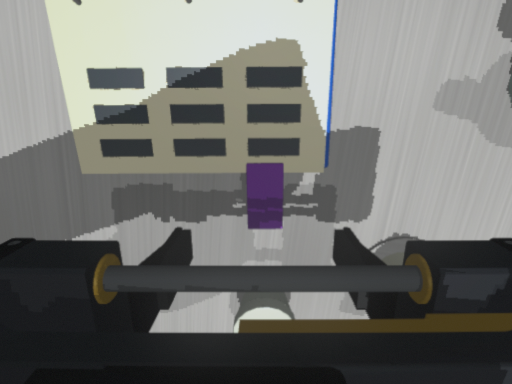

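Call:
play_rows --targets "0.3 0 1 0 0 0 1;0.3 0 1.5 0 0 0 1;0.1 0 1.3 0 0 0 1;0 0 1 0 0 0 1;0 0 0.6 0 0 0 1;0 0 0.2 0 0 0 1;0 0 0 0 0 0 1;0 0 0 0 0 0 1"

```text
time: 69.9
position: [0.5525, 0.0979, 0.1949]
tool_rot: [2.109, 2.325, -0.004]
ft_force: [0.2, 0.8, -0.7]
grip_width: 1.0
```

```bash
python3 - <<'E'
from meas import *
st(); todo([.552,.098,.1965],1.67)
E
```

```text
t 69.9 p [0.5525 0.0979 0.1949] yaw 1.6681 tilt [ 0.    -0.003 -1.   ] F [ 0.2  0.8 -0.7] g 1.0 q [ 0.53  0.5  -0.9   1.86  0.46  1.01 -0.47]
 shift now-axes cm [ 0.02 -0.05 -0.16] turn [-0.     0.003 -0.002] shift in target axes [ 0.02 -0.05 -0.16]
```

Call:
play_rows --targets "0 0 -0.1 0 0 0 0.4;0 0 0 0 0 0 0;0 0 0 0 0 0 -1;0 0 0 0 0 0 -1;0 0 0 0 0 0 -1;0 0 0 0 0 0 -1;0 0 0 0 0 0 -1;0 0 0 0 0 0 -1;0 0 0 0 0 0 -1;0 0 0 0 0 0 -1;0 0 0 0 0 0 -1;0 0 0 0 0 0 -1" --newtons 12

```text
time: 71.4
position: [0.5533, 0.0978, 0.1968]
tool_rot: [2.108, 2.324, -0.001]
ft_force: [0.9, 0.3, -0.9]
grip_width: 0.301
```

```bash
python3 - <<'E'
from meas import *
from arc import *
st(); arc(np.array([.5384,.2500]),.1);grab('wrist','w36')
E
```

```text
t 71.4 p [0.5533 0.0978 0.1968] yaw 1.6682 tilt [ 0.003 -0.003 -1.   ] F [ 0.9  0.3 -0.9] g 0.301 q [ 0.53  0.49 -0.9   1.86  0.46  1.01 -0.47]
angle -0.047 rad 0.1536 along x 0.0001
```

View pics/w36.png

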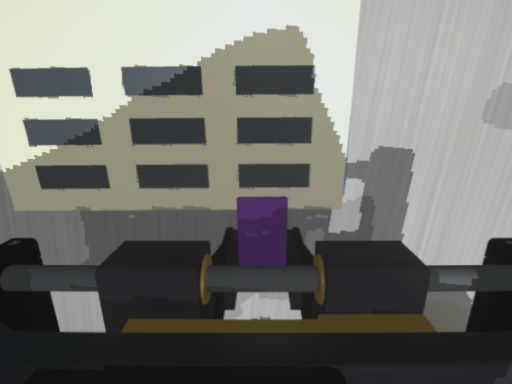

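The purple tab is gripped. Running the arc.

Call:
play_rows --targets "0 0 -1.2 0 0 0 -1;0.1 0 -1.2 0 0 0 -1;0.2 0 -1.2 0 0 0 -1;0.3 0 -1.2 0 0 0 -1;0.4 0 -1.1 0 0 0 -1;0.5 0 -1.1 0 0 0 -1;0.6 0 -1.0 0 0 0 -1;0.7 0 -1.0 0 0 0 -1"

```text
time: 72.45
position: [0.5502, 0.1269, 0.2933]
tool_rot: [2.107, 2.321, -0.002]
ft_force: [1.0, -0.8, -0.7]
grip_width: 0.295
```

```bash
python3 - <<'E'
from arc import *
st(); arc(np.array([.5384,.2500]),.1)
E
```

```text
t 72.45 p [0.5502 0.1269 0.2933] yaw 1.6674 tilt [ 0.004 -0.005 -1.   ] F [ 1.  -0.8 -0.7] g 0.295 q [ 0.55  0.38 -0.99  1.78  0.35  1.17 -0.44]
angle 0.622 rad 0.1533 along x -0.0001
```

Call:
play_rows --targets "0.7 0 -0.9 0 0 0 -1;0.8 0 -0.9 0 0 0 -1;0.9 0 -0.8 0 0 0 -1;1.0 0 -0.7 0 0 0 -1;1.0 0 -0.6 0 0 0 -1;1.1 0 -0.5 0 0 0 -1;1.1 0 -0.4 0 0 0 -1;1.2 0 -0.3 0 0 0 -1;1.2 0 -0.2 0 0 0 -1;1.2 0 -0.1 0 0 0 -1"

```text
time: 73.7
position: [0.5389, 0.2363, 0.3523]
tool_rot: [2.107, 2.321, -0.004]
ft_force: [-0.2, -0.9, 2.0]
grip_width: 0.298
```

```bash
python3 - <<'E'
from arc import *
st(); arc(np.array([.5384,.2500]),.1);grab('scene','s37')
E
```

```text
t 73.7 p [0.5389 0.2363 0.3523] yaw 1.6674 tilt [ 0.003 -0.006 -1.   ] F [-0.2 -0.9  2. ] g 0.298 q [ 0.37  0.39 -1.02  1.65  0.35  1.3  -0.62]
angle 1.472 rad 0.149 along x -0.0004
```

View pics/s37.png

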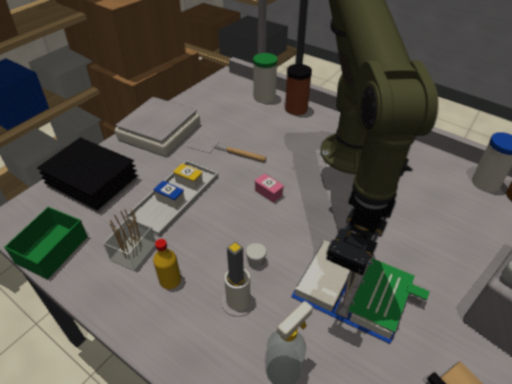

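Call:
play_rows --targets "1.2 0 -0.1 0 0 0 -1;1.2 0 0.1 0 0 0 -1;1.2 0 0.2 0 0 0 -1;1.2 0 0.2 0 0 0 -1;1.1 0 0.3 0 0 0 -1;1.1 0 0.4 0 0 0 -1;1.1 0 0.4 0 0 0 -1;1.1 0 0.5 0 0 0 -1;1.0 0 0.6 0 0 0 -1;1.0 0 0.6 0 0 0 -1;0.9 0 0.7 0 0 0 -1"

```text
time: 75.12
position: [0.5273, 0.3601, 0.3031]
tool_rot: [2.107, 2.316, -0.023]
ft_force: [1.0, -6.2, -3.6]
grip_width: 0.299
```

```bash
python3 - <<'E'
from arc import *
st(); arc(np.array([.5384,.2500]),.1)
E
```

```text
t 75.12 p [0.5273 0.3601 0.3031] yaw 1.6649 tilt [-0.002 -0.018 -1.   ] F [ 1.  -6.2 -3.6] g 0.299 q [ 0.07  0.55 -0.96  1.57  0.47  1.28 -0.87]
angle 2.398 rad 0.1464 along x -0.0008
```

Call:
play_rows --targets "0.9 0 0.7 0 0 0 -1;0.8 0 0.8 0 0 0 -1;0.8 0 0.9 0 0 0 -1;0.7 0 1.0 0 0 0 -1;0.5 0 1.0 0 0 0 -1;0.4 0 1.1 0 0 0 -1;0.3 0 1.1 0 0 0 -1;0.2 0 1.1 0 0 0 -1"

```text
time: 76.12
position: [0.5244, 0.4001, 0.2187]
tool_rot: [2.107, 2.3, -0.053]
ft_force: [0.3, -6.9, 11.6]
grip_width: 0.293
```

```bash
python3 - <<'E'
from arc import *
st(); arc(np.array([.5384,.2500]),.1)
E
```

```text
t 76.12 p [0.5244 0.4001 0.2187] yaw 1.6584 tilt [-0.007 -0.039 -0.999] F [ 0.3 -6.9 11.6] g 0.293 q [-0.06  0.67 -0.89  1.58  0.57  1.2  -0.99]
angle 3.039 rad 0.1452 along x -0.0008
```

Call:
play_rows --targets "0.1 0 0.4 0 0 0 -1;0 0 0 0 0 0 -0.2;0 0 0 0 0 0 0;0 0 0 0 0 0 0.2;0 0 0 0 0 0 0.4;0 0 0 0 0 0 0.4;0 0 0 0 0 0 0.4"

```text
time: 77.0
position: [0.5226, 0.4067, 0.2187]
tool_rot: [2.11, 2.306, -0.042]
ft_force: [0.1, 0.1, 0.0]
grip_width: 0.692
```

```bash
python3 - <<'E'
from arc import *
st(); arc(np.array([.5384,.2500]),.1); grab('wrist','w38');grab('scene','s38')
E
```

```text
t 77.0 p [0.5226 0.4067 0.2187] yaw 1.6599 tilt [-0.007 -0.03  -1.   ] F [0.1 0.1 0. ] g 0.692 q [-0.07  0.68 -0.89  1.57  0.57  1.19 -0.99]
angle 3.045 rad 0.1534 along x -0.0017
```

View pics/w38.png

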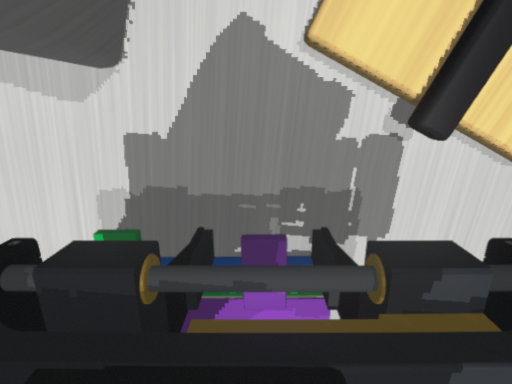

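View pics/s38.png

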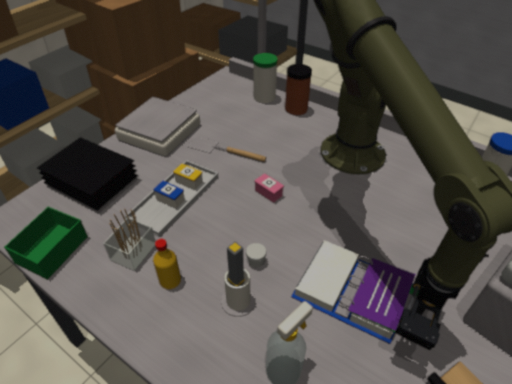

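The purple face is up and the tab is free. I'll rise and do the final checks.

Call:
play_rows --targets "0 0 -1.5 0 0 0 0.4;0 0 -3 0 0 0 0.4;0 0 -3 0 0 0 0.5;0 0 -3 0 0 0 0.6;0 0 -3 0 0 0 0.6;0 0 -2 0 0 0 0.6;-2 0 0 0 0 0 0.6;-2.5 0 0 0 0 0 0.6;-2.5 0 0 0 0 0 0.6;-2.5 0 0 0 0 0 0.6;0 0 0 0 0 0 0.6;0 0 0 0 0 0 0.6"

```text
time: 78.6
position: [0.5308, 0.3166, 0.3898]
tool_rot: [2.106, 2.31, -0.033]
ft_force: [0.1, -0.4, -0.2]
grip_width: 0.797
```

```bash
python3 - <<'E'
from meas import *
st(); w=grab('wrist','w39');s=grab('scene','s39');d=grab('side','d39')
m,ce,q=comp(w,(125,60,30),(155,255,255),(0,0,512,384)); print(ce,q)
ys,xs=np.nonzero(m); sel=slice(None,None,11); P=np.array([bydepth(w,x,y) for x,y in zip(xs[sel],ys[sel])]); P=P[(P[:,2]>.02)&(P[:,2]<.1)]
uy=np.array([-.1,.995]); r=(P[:,:2]-[.5384,.25])@uy; A=np.c_[r,np.ones(len(r))]; k=np.linalg.lstsq(A,P[:,2],rcond=None)[0]; print('slope',k,'angle',np.pi-np.arctan(k[0]),len(P),r.min(),r.max(),P[:,2].min(),P[:,2].max())
m,ce,q=comp(w,(50,100,30),(80,255,255),(0,0,512,384)); print('green',ce,q,bydepth(w,*ce))
a=cv2.resize(d['pixels'][100:320,190:380],(500,580)); cv2.imwrite('pics/c39.png',a)
E
```

```text
t 78.6 p [0.5308 0.3166 0.3898] yaw 1.6628 tilt [-0.003 -0.026 -1.   ] F [ 0.1 -0.4 -0.2] g 0.797 q [ 0.18  0.44 -1.    1.52  0.39  1.41 -0.76]
[228.82287685 166.16123229] [  145    84   157   136 13341]
slope [0.05911451 0.04098184] angle 3.0825468598973806 1203 0.011036464521673393 0.16338135983003133 0.04066923158529223 0.053122862071886046
green [181.92864031 105.38090646] [ 168   85   28   42 1037] [0.43485295 0.38347115 0.04416021]
```

View pics/w39.png

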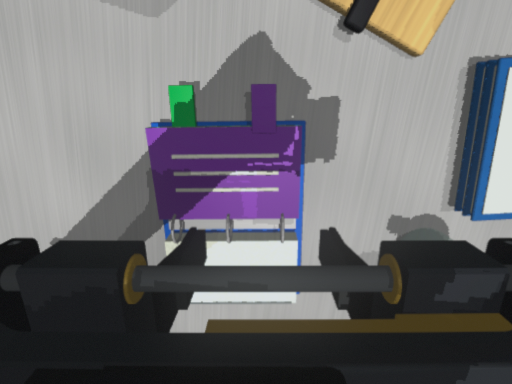

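View pics/c39.png

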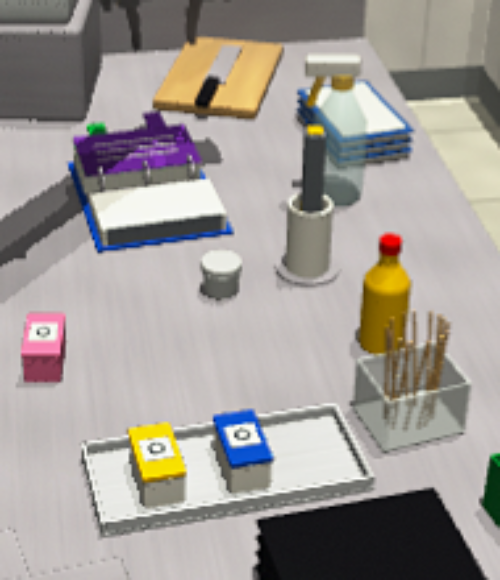

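```bash
python3 - <<'E'
from h import *
print(ctrl.close_job()); st()
E
```

```text
the job is handed in; nothing more can be done
None
the job is handed in; nothing more can be done
```

I completed every step and handed the job in at about 79 s of the 200 s allowed. The hand-in reports no verdict, so the results below are my own checks.

- **Leaves:** I turned the green leaf first and the purple leaf last. A depth fit puts the purple leaf at 3.08 rad with its purple face up. The green tab top is 44 mm high, so that leaf lies flat beneath it.
- **Wand:** I aimed it at the yellow label, then the blue, holding each for over 2 s, about 5 cm up and within about 4 mm. I saw no red-lidded box in any view, so I skipped it. The wand is back in its cup, standing upright and released.
- **Boxes:** Yellow and blue lie flat in the tray. Their tops are level at 49 mm, and both are centred across the tray, at -76 mm (yellow) and +15 mm (blue) along it.
- **Other things:** The pink look-alike and the bystanders look untouched in the final pictures. I noticed no knocked box.
- **Disagreements:** The side camera put points in the tray and on the cup 10–20 mm away in y from the scene camera. I used the wrist camera's numbers for every grasp and placing. The wrist force reached about 12 N, pressing down, as the purple leaf landed, and was zero after release.

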